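# Tighten a display plinth's clamp ring in cross order

## Task

The glass on the round display plinth is clamped by a ring with four wing-head screws: with the red-handled key, tighten them clockwise in cross order in two rounds, so that the glass is not strained - in the first round turn each about half way (to its black tick), one screw, then the one opposite, then the other opposite pair, and in the second round, again pair by opposite pair, turn each fully home against its stop, bar in line with its red tick. Turn the screws only with the key, keep off the clear dome in the middle, then stand the red key upright in its own holder again, let go, and leave the blue key and the other things on the counter where they are.

Things in the scene. Friction and masses are not known exactly. Their poses are not given: they have to be found in the camera images.
- plinth_top (a point): Centre of the top face of the clamp ring on the round display plinth (44 mm above the counter). Four wing-head screws stand on it, their axes vertical, 62 mm from this centre, in the frame of this point at 45 (screw1), 135 (screw2), 225 (screw3), 315 degrees (screw4) counter-clockwise seen from above: 1 is opposite 3, 2 is opposite 4.
- dome: Fragile clear dome over a gem, in the middle of the plinth, 58 mm across and 29 mm high above the ring's top face; origin at its underside's centre.
- screw1 (a joint): Turn of screw 1 in rad: grows clockwise seen from above, 0 = loose end, 1.2 = tight, at a hard stop. Starts somewhere from 0 to 0.2. It stays where it is left (drag torque 0.08 Nm). It is tight when its bar lies radially, in line with the red tick on the ring just outside it; it is half way (0.6) when the bar's outer end points at the small black tick. It does not rise or sink.
- screw1_head (a point): Middle of screw 1's brass bar, on its axis, 10 mm above the ring's top face; local x lies along the bar and turns with it. The bar is 30 mm long, 8 mm wide, from 3 to 16 mm above the ring with a rounded top edge, on a steel washer 26 mm across and 3 mm high.
- screw2 (a joint): Turn of screw 2 in rad: grows clockwise seen from above, 0 = loose end, 1.2 = tight, at a hard stop. Starts somewhere from 0 to 0.2. It stays where it is left (drag torque 0.08 Nm). It is tight when its bar lies radially, in line with the red tick on the ring just outside it; it is half way (0.6) when the bar's outer end points at the small black tick. It does not rise or sink.
- screw2_head (a point): Middle of screw 2's brass bar, on its axis, 10 mm above the ring's top face; local x lies along the bar and turns with it. The bar is 30 mm long, 8 mm wide, from 3 to 16 mm above the ring with a rounded top edge, on a steel washer 26 mm across and 3 mm high.
- screw3 (a joint): Turn of screw 3 in rad: grows clockwise seen from above, 0 = loose end, 1.2 = tight, at a hard stop. Starts somewhere from 0 to 0.2. It stays where it is left (drag torque 0.08 Nm). It is tight when its bar lies radially, in line with the red tick on the ring just outside it; it is half way (0.6) when the bar's outer end points at the small black tick. It does not rise or sink.
- screw3_head (a point): Middle of screw 3's brass bar, on its axis, 10 mm above the ring's top face; local x lies along the bar and turns with it. The bar is 30 mm long, 8 mm wide, from 3 to 16 mm above the ring with a rounded top edge, on a steel washer 26 mm across and 3 mm high.
- screw4 (a joint): Turn of screw 4 in rad: grows clockwise seen from above, 0 = loose end, 1.2 = tight, at a hard stop. Starts somewhere from 0 to 0.2. It stays where it is left (drag torque 0.08 Nm). It is tight when its bar lies radially, in line with the red tick on the ring just outside it; it is half way (0.6) when the bar's outer end points at the small black tick. It does not rise or sink.
- screw4_head (a point): Middle of screw 4's brass bar, on its axis, 10 mm above the ring's top face; local x lies along the bar and turns with it. The bar is 30 mm long, 8 mm wide, from 3 to 16 mm above the ring with a rounded top edge, on a steel washer 26 mm across and 3 mm high.
- key_red_grip (a point): Centre of the handle of the red-handled key, the one that fits the screws: 94 mm above the key's foot, on its axis, local z up. The handle is red, flat-sided, 54 (x) by 24 (y) by 48 (z) mm; below it are a shaft 14 mm across and a steel jaw foot. The key is 118 mm tall, stands upright, and weighs about 0.25 kg.
- key_red: The red key's foot, origin at the centre of its underside: two steel jaws 36 mm long (x), 28 mm over all (y), 15 mm high, with a 12 mm slot between them along local x, open below and at both ends, under a collar 36 mm across. Lowered over a screw, slot along the bar, until the foot is about 4 mm above the ring, it has 0.13 rad of play either way.
- holder_red: The red key's holder: open-topped square dark wood box, 60 mm outside, 48 mm inside, rim 42 mm high, inner floor 8 mm above the counter, fixed. Origin at its underside's centre. The key stands in it on its foot, handle up. It may be the left or the right of two alike holders.
- key_blue_grip (a point): A blue-handled key for other screws, standing in the other holder; leave it standing. Same shape and size as the red key, but its slot is only 6 mm wide. This point is its handle's centre, 94 mm above its foot.
- holder_blue: The blue key's holder, same as the red one's. Farther from the robot than the holders stand two fixed brass earring trees, up to 240 mm high with bars 90 mm long, at least 165 mm from the holders' centres and 250 mm from the plinth's; everything else fixed near the plinth is under 25 mm high.
- cone_white: White ceramic ring cone, 40 mm across, 70 mm high, loose; origin at its underside's centre.
- cone_black: Black ring cone, same size, loose; origin at its underside's centre.
- gem_jar: Amber jar with metal cap, 48 mm across, 78 mm high, loose; origin at its underside's centre.
- loupe: Black pocket magnifier, 36 mm across and 28 mm high with a steel tab, loose; origin at its underside's centre.
- plinth: The whole plinth, fixed: dark steel base 196 mm across, green glass disc, bare aluminium clamp ring on top, with its screws and dome; origin at its underside's centre on the counter, axes as point plinth_top.

How it is judged:
By the outcome, as a careful person would: the job done as asked, in the order asked, and still so for the second after the job is handed in, with the robot touching nothing.
It also fails if it takes over 72 s, if anything falls off the work surface, if the arm or the gripper's body presses on something with over 40 N, if the wrist force passes 120 N, or if a joint passes its speed limit or range.

## Robot

A 6-joint arm with a two-finger parallel gripper is mounted at the origin on the work surface. World frame = base frame: x ahead of the robot, y to its left, z up, the work surface at z = 0. Lengths are in mm, angles in rad, forces in N, time in s.
With the tool pointing down it reaches from about 275 to 750 mm from the base axis. Payload 10.2 kg.
Tool frame: the origin (TCP) lies at the very end of the fingers, on their centre line; the grasp point (between the pads) lies 19 mm behind it; z points along the fingers, y is the direction in which the jaws open and shut (so a half turn about z gives the same grasp; the last joint's range is limited). The gripper opens to 85 mm and grips with 20 to 120 N. Pads are 22 mm wide; open, the fingers measure 114 mm over their backs; the gripper's body (76 mm by 85 mm) begins 54 mm behind the grasp point. The pads swing forward as they close: fully open they stand 13 mm farther back than shut.
Start: joints at [1.055, 0.313, 1.498, -0, 1.331, -0.223], TCP at [151.546, 502.658, 231.294] pointing down, gripper open.
Joint ranges: [-2.94, 2.94], [-0.97, 2.17], [0.19, 2.56], [-1.23, 4.37], [0.02, 3.11], [-2.88, 2.88]. Speed limits (rad/s): [2.39, 2.39, 3.01, 3.14, 3.14, 3.14].

## Interface

Orientations are given as a unit quaternion [w, x, y, z].
In Python, from rig import * gives the robot as it stands. The module is installed in compiled form; this text tells all that it offers.
- The arm moves only by the shell command python3 -m crank 'ROWS' [FORCE]. ROWS is a JSON object of lists of equal length, an entry for each row: "dp": the shift along the world's x, y, z in cm, a list of three; "delta_rot": the turn, a rotation vector about the world's x, y, z in degrees, a list of three; "claw": the closure in counts, from 0 (fully open) to 255 (shut). A call has 1 to 10 rows; each row shifts and turns the commanded pose from where the row before left it; what a row does not reach is not made up. A row lasts 1/10 s, in which the tool goes at most 50 mm and 8.59 degrees, less where a joint would pass 70% of its speed; a pose out of reach is approached as far as the arm can. A call is refused whole if a number of a shift passes 5 or a number of a turn 8.59, either way. A call with a gripper value outside its range is refused whole. The fingers move at their own pace and stop on an object; FORCE is the grip in N (left out, the last holds). Time passes only in rows, so rows that do not move let the fingers close. It gives the time, the measured TCP pose, the force and the opening at its end, in the units of the state.
- sense(): the state, without advancing time (a new reading comes with each control period).
- capture(name): name is "scene" or "top" or "wrist"; returns (picture, depth): 480x640x3 uint8, red, green, blue; 480x640 float32, mm along the optical axis (not along the pixel's ray), 0 where there is no reading.
- camera_model(name): a dict with "fx", "fy", "cx", "cy" (pixels), "cam_to_world" (4x4, takes a point from camera to world coordinates); the wrist camera has in their place "T_tool_cam" (4x4, takes a point from camera to tool coordinates, whose origin is the TCP and whose axes are the flange's). Camera axes: x right, y up, looking along -z (the intrinsics and any distortion apply to the point x, -y, -z); pixel columns grow to the right and rows downward; lengths in mm; the calibration is good to about 2 mm. A picture is of the moment at which its call begins: read the wrist's pose just before it. camera_model takes no time and is no camera call.
- finish_job(): hands the job in, once; it reports no verdict.
Trained networks look in the newest picture that a camera, given by its name, has taken for a name from the list of things; names that differ only in an ending like _2 or _b are one class to them, and where a whole thing is asked for, a point or a joint stands for the part that bears it (a point fixed in the world has none). Each returns a list of dicts, best first, with "p" (0 to 1); they miss things now and then, are a little off and sometimes report something else, mostly with a low value. They report only what shows in the picture. A call takes as long as a camera call.
- boxes_of(camera, target): "centre" ([column, row] in pixels, amid what is visible of it).
- masks_of(camera, target): "region" (480x640 bool, what is visible of it) and "centre" ([column, row] in pixels, amid what is visible of it).
- pinpoint(camera, target): "centre" ([column, row] in pixels: a listed point, or the origin of a listed thing).
The state is a dict: "time_s": time; "joints": joint angles; "dq": joint speeds; "tau": joint torques, N m; "eef_pos": TCP position; "ee_rot": TCP orientation; "force": force on the tool from outside, world axes, zero at the start; "wrist_torque": the same for the moment, N m; "grip_width": opening from 0.0 (shut) to 1.0 (fully open).
Only numpy, scipy, OpenCV 4.12 (cv2) and the standard library are available. Lean on these libraries where they do the work, as an engineer would, in place of code of your own. Each camera call takes 0.05 s, during which the arm holds its last target.

## Working session

There is one attempt and no reset: what is moved stays moved. The work goes in short steps, Python scripts to look and compute and a shell command to move; the robot and the scene stay as the last step left them, time stands still between calls to the robot, and variables do not carry over. Pictures are saved under pics/ and viewed, and the job is handed in when it is done.

```bash
mkdir -p pics; ls; python3 - <<'E'
from rig import *
import cv2
print(sense())
for n in ["scene","top","wrist"]:
    p,d=capture(n); cv2.imwrite(f"pics/{n}0.png",p[:,:,::-1])
    print(n,camera_model(n))
    import numpy as np; np.save(f"pics/{n}0.npy",d)
E
```

```text
pics
{'time_s': 0.0, 'joints': array([ 1.05465035e+00,  3.13469036e-01,  1.49844845e+00, -1.32456189e-05,
        1.33099003e+00, -2.23403399e-01]), 'dq': array([ 0.00116345, -0.00061949,  0.00083311,  0.00069331, -0.00065869,
       -0.00058578]), 'tau': array([ 1.11171932e-03, -4.12283850e+01, -2.59737647e+01, -1.32134919e-04,
        4.27116029e-03, -1.87096282e-05]), 'eef_pos': array([151.38959634, 502.42843797, 230.72105597]), 'ee_rot': array([-2.31601309e-04,  1.45847601e-01,  9.89306851e-01, -6.15318362e-04]), 'force': array([-0.30694212,  0.23686413,  0.17842904]), 'wrist_torque': array([-0.07468803,  0.0013128 ,  0.01715726]), 'grip_width': 0.9978576082459525}
scene {'fx': 494.7834024194634, 'fy': 494.7834024194634, 'cx': 321.96510953965446, 'cy': 241.05786742880713, 'cam_to_world': array([[ 3.15752181e-01, -7.30012265e-01,  6.06120989e-01,
         1.06357263e+03],
       [ 9.48789150e-01,  2.49640079e-01, -1.93594886e-01,
        -1.51992659e+02],
       [-9.98545063e-03,  6.36209025e-01,  7.71452116e-01,
         7.90541176e+02],
       [ 0.00000000e+00,  0.00000000e+00, 
[... 272 characters left out ...]
e-01,  1.45892127e-02, -7.59302897e-03,
         5.06436471e+00],
       [-6.16429132e-03,  9.55948039e-02,  9.95401243e-01,
         1.03949298e+03],
       [ 0.00000000e+00,  0.00000000e+00,  0.00000000e+00,
         1.00000000e+00]])}
wrist {'fx': 421.5134770821219, 'fy': 421.5134770821219, 'cx': 324.2642744865033, 'cy': 243.9420299715778, 'T_tool_cam': array([[ 3.81197913e-04,  9.55062391e-01,  2.96404595e-01,
         7.62068711e+01],
       [ 9.99999927e-01, -3.55159800e-04, -1.41691856e-04,
         6.98022963e-01],
       [-3.00535658e-05,  2.96404628e-01, -9.55062456e-01,
        -1.42403065e+02],
       [ 0.00000000e+00,  0.00000000e+00,  0.00000000e+00,
         1.00000000e+00]])}
```

View pics/scene0.png

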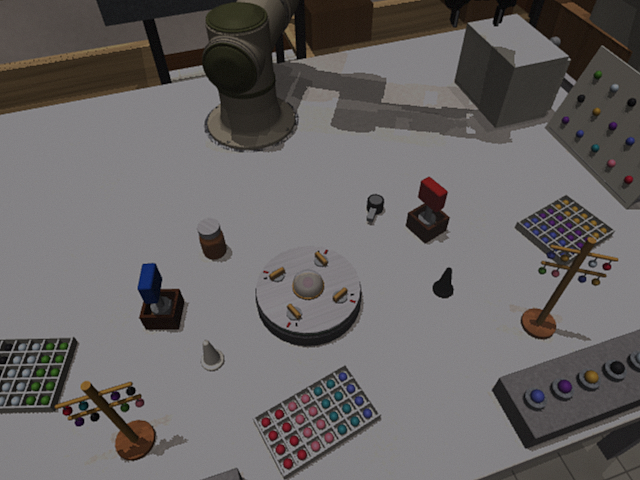

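View pics/top0.png

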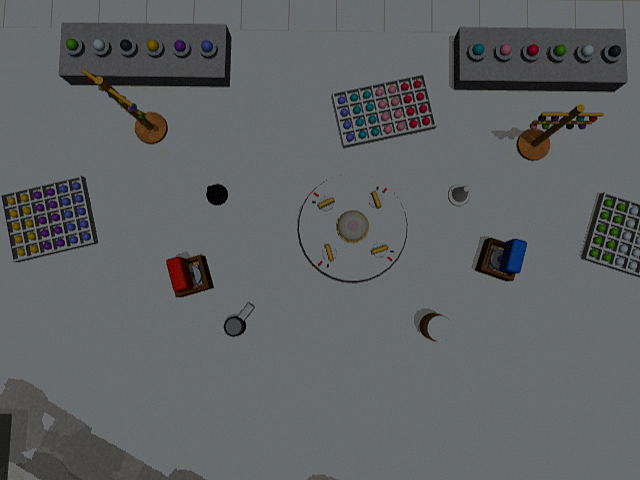

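View pics/wrist0.png

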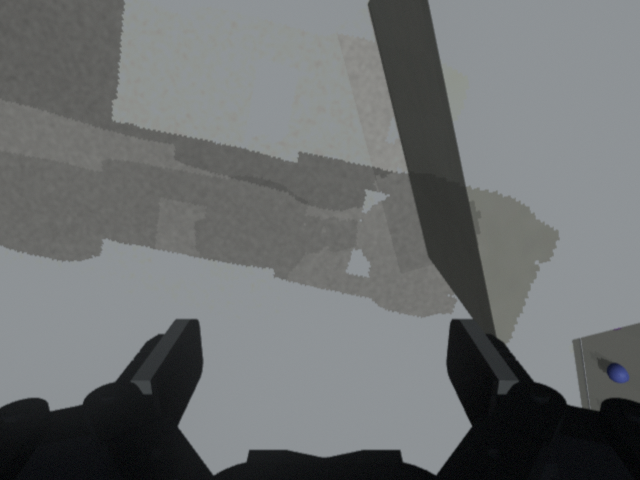

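```bash
cat > h.py <<'E'
from rig import *
import numpy as np, cv2
from scipy.spatial.transform import Rotation as R
def pose(s):
    q=s["ee_rot"]; T=np.eye(4); T[:3,:3]=R.from_quat([q[1],q[2],q[3],q[0]]).as_matrix(); T[:3,3]=s["eef_pos"]; return T
def c2w(cam,s=None):
    m=camera_model(cam)
    return m, (m["cam_to_world"] if cam!="wrist" else pose(s or sense())@m["T_tool_cam"])
def px2plane(cam,uv,z,s=None,T=None):
    m,C=c2w(cam,s)
    uv=np.atleast_2d(uv).astype(float)
    d=np.stack([(uv[:,0]-m["cx"])/m["fx"],-(uv[:,1]-m["cy"])/m["fy"],-np.ones(len(uv))],1)@C[:3,:3].T
    o=C[:3,3]; t=(z-o[2])/d[:,2]
    return o+t[:,None]*d
def w2px(cam,P,s=None):
    m,C=c2w(cam,s); P=np.atleast_2d(P); c=(P-C[:3,3])@C[:3,:3]
    return np.stack([m["cx"]+m["fx"]*c[:,0]/-c[:,2], m["cy"]-m["fy"]*c[:,1]/-c[:,2]],1)
def tri(uvs,sts=None):
    A=np.zeros((3,3));b=np.zeros(3)
    for cam,uv in uvs.items():
        m,C=c2w(cam)
        d=C[:3,:3]@np.array([(uv[0]-m["cx"])/m["fx"],-(uv[1]-m["cy"])/m["fy"],-1]);d/=np.linalg.norm(d)
        M=np.eye(3)-np.outer(d,d);A+=M;b+=M@C[:3,3]
    return np.linalg.solve(A,b)
E
python3 - <<'E'
from h import *
capture("scene");capture("top")
for t in ["plinth_top","screw1_head","screw2_head","key_red_grip","key_red","holder_red","holder_blue","key_blue_grip"]:
    r={}
    for c in ["scene","top"]:
        l=pinpoint(c,t); print(t,c,[(np.round(x["centre"],1).tolist(),round(x["p"],2)) for x in l[:5]])
        if l: r[c]=l[0]["centre"]
    if len(r)==2: print("   tri",np.round(tri(r),1))
print(px2plane("top",[[352,227]],44), sense()["time_s"])
E
```

```text
plinth_top scene [([305.9, 288.0], 0.77)]
plinth_top top [([348.6, 223.4], 0.7)]
   tri [572.7 -21.   42.5]
screw1_head scene [([339.4, 293.8], 0.5)]
screw1_head top [([324.0, 202.7], 0.45), ([375.0, 250.0], 0.24), ([496.1, 261.0], 0.19)]
   tri [608.4  26.5  50.8]
screw2_head scene [([318.7, 261.7], 0.59)]
screw2_head top [([326.8, 254.0], 0.69)]
   tri [519.1  18.7  37.4]
key_red_grip scene [([431.9, 191.4], 0.75)]
key_red_grip top [([183.1, 277.6], 0.91), ([354.0, 226.5], 0.2)]
   tri [474.1 259.4 104.2]
key_red scene [([423.7, 224.1], 0.56)]
key_red top [([192.1, 276.9], 0.82), ([193.6, 275.7], 0.28)]
   tri [476.3 262.6  10.5]
holder_red scene [([426.1, 227.3], 0.83)]
holder_red top [([193.8, 276.5], 0.6)]
   tri [478.5 265.1   0.9]
holder_blue scene [([168.2, 314.8], 0.73)]
holder_blue top [([495.2, 261.3], 0.92)]
   tri [ 514.6 -282.    -4. ]
key_blue_grip scene [([150.8, 282.2], 0.72), ([431.6, 191.4], 0.35)]
key_blue_grip top [([508.9, 254.2], 0.76), ([496.4, 261.0], 0.57)]
   tri [ 518.7 -279.1  106.2]
[[567.65959833 -21.24970797  44.        ]] 1.05
```

```bash
python3 -m crank '{"dp":[[3.6,-2.7,0.5],[3.6,-2.7,0.5],[3.6,-2.7,0.5],[3.6,-2.7,0.5],[3.6,-2.7,0],[3.6,-2.7,0],[3.6,-2.7,0],[3.6,-2.7,0],[3.6,-2.7,0],[0,0,0]],"delta_rot":[[0,0,0],[0,0,0],[0,0,0],[0,0,0],[0,0,0],[0,0,0],[0,0,0],[0,0,0],[0,0,0],[0,0,0]],"claw":[0,0,0,0,0,0,0,0,0,0]}' 40
python3 - <<'E'
from h import *
s=sense();p,d=capture("wrist"); cv2.imwrite("pics/w1.png",p[:,:,::-1]);np.save("pics/w1.npy",d)
import pickle;pickle.dump(s,open("pics/w1.pkl","wb"))
l=masks_of("wrist","key_red_grip")
print(s["joints"])
for x in l:
    m=x["region"]; print(x["p"],x["centre"],m.sum())
for t in ["key_red_grip","key_red","holder_red"]:
    print(t,[(x["p"],px2plane("wrist",[x["centre"]],z,s)) for x in pinpoint("wrist",t)[:2] for z in [102,0]])
E
```

```text
time_s: 2.05
eef_pos: [478.8, 256.4, 250.6]
ee_rot: [0.0, 0.148, 0.989, -0.0]
force: [0.2, -0.1, 0.4]
grip_width: 1.0
[ 2.76389567e-01  3.40049197e-01  1.40970197e+00 -9.52795311e-04
  1.39198460e+00 -9.96399673e-01]
0.77 [332.8, 218.2] 3688
key_red_grip [(0.76, array([[477.57923203, 262.51527752, 102.        ]])), (0.76, array([[502.63669004, 256.52635546,   0.        ]]))]
key_red [(0.92, array([[461.10623778, 264.55719924, 102.        ]])), (0.92, array([[480.38955191, 259.28392063,   0.        ]])), (0.45, array([[477.70910261, 261.43675463, 102.        ]])), (0.45, array([[502.81183199, 255.0697393 ,   0.        ]]))]
holder_red [(0.9, array([[460.64026133, 265.21075239, 102.        ]])), (0.9, array([[479.7601181 , 260.16651389,   0.        ]]))]
```

View pics/w1.png

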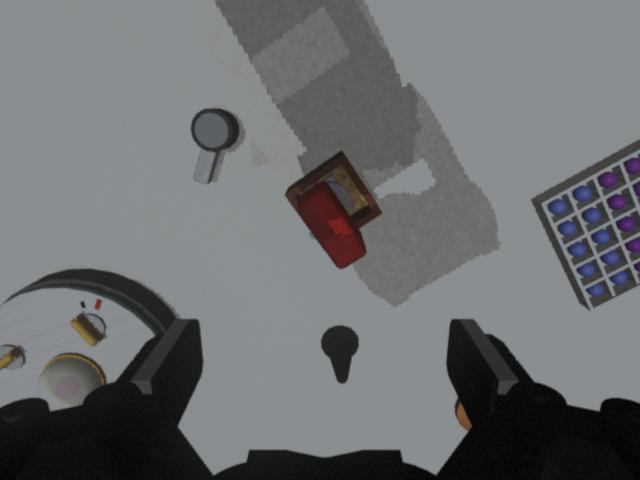

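```bash
python3 - <<'E'
from h import *
import pickle
s=pickle.load(open("pics/w1.pkl","rb")); d=np.load("pics/w1.npy"); p=cv2.imread("pics/w1.png")
m,C=c2w("wrist",s)
v,u=np.mgrid[:480,:640]
X=np.stack([(u-m["cx"])/m["fx"]*d,-(v-m["cy"])/m["fy"]*d,-d],-1)@C[:3,:3].T+C[:3,3]
b,g,r=[p[...,i].astype(int) for i in range(3)]
red=(r>2*g)&(r>2*b)&(r>50)&(v<300)&(u>250)&(u<400)&(d>0)
P=X[red]; print(len(P),np.percentile(P[:,2],[1,50,90,99]))
zt=np.percentile(P[:,2],95)
T=P[P[:,2]>zt-4]
rc=cv2.minAreaRect(T[:,:2].astype(np.float32)); print("top",zt,rc,len(T))
# holder rim
rim=(abs(X[...,2]-42)<4)&(v<300)&(u>250)&(u<420)&(d>0)
H=X[rim];print("rim",len(H),cv2.minAreaRect(H[:,:2].astype(np.float32)),np.median(H[:,2]))
tab=X[(u<200)&(v>100)&(v<250)&(d>0)][:,2]; print("table z",np.median(tab))
E
```

```text
2595 [121.4974158  125.45341178 126.38190867 127.1423339 ]
top 126.62947882763095 ((477.84130859375, 262.7367248535156), (52.384647369384766, 23.214641571044922), 16.39972686767578) 2531
rim 1283 ((478.33209228515625, 265.29827880859375), (60.341835021972656, 60.12186050415039), 17.247966766357422) 41.630480556396265
table z -0.33308785309850464
```

```bash
python3 -m crank '{"dp":[[1.7,-4.0,0],[1.7,-4.0,0],[1.7,-4.0,0],[1.7,-4.0,0],[1.7,-4.0,0],[1.7,-4.0,0],[1.7,-4.0,0],[0,0,0],[0,0,0]],"delta_rot":[[0,0,4],[0,0,4],[0,0,4],[0,0,4],[0,0,0],[0,0,0],[0,0,0],[0,0,0],[0,0,0]],"claw":[0,0,0,0,0,0,0,0,0]}'
python3 - <<'E'
from h import *
s=sense();p,d=capture("wrist"); cv2.imwrite("pics/w2.png",p[:,:,::-1]);np.save("pics/w2.npy",d)
import pickle;pickle.dump(s,open("pics/w2.pkl","wb"))
for t in ["plinth_top","screw1_head","screw2_head","screw3_head","screw4_head"]:
    print(t,[(x["p"],x["centre"],px2plane("wrist",[x["centre"]],z,s).round(1)) for x in pinpoint("wrist",t)[:4] for z in [44 if t[0]=="p" else 54]])
E
```

```text
time_s: 3.2
eef_pos: [594.4, -19.8, 251.2]
ee_rot: [-0.0, 0.007, 1.0, 0.0]
force: [-0.6, 0.8, -0.1]
grip_width: 1.002
plinth_top [(0.55, [321.7, 179.2], array([[570.6, -20.7,  44. ]]))]
screw1_head [(0.96, [377.3, 227.6], array([[610.1,  25.1,  54. ]]))]
screw2_head [(0.95, [371.0, 117.1], array([[521.8,  18.1,  54. ]])), (0.54, [320.8, 175.5], array([[566.2, -21.3,  54. ]]))]
screw3_head [(0.92, [259.1, 129.9], array([[530.2, -68.8,  54. ]]))]
screw4_head []
```

View pics/w2.png

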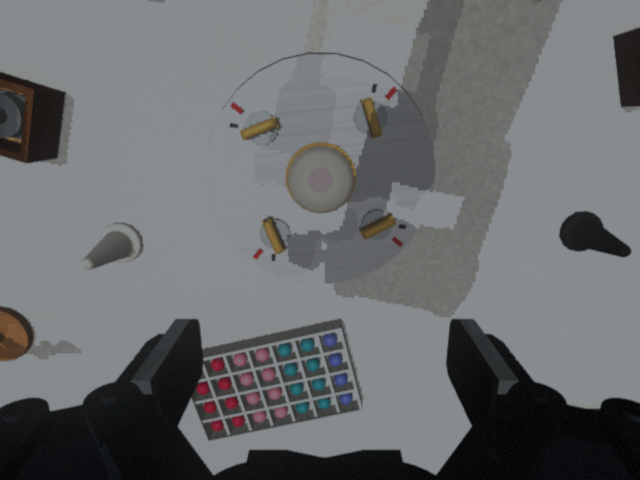

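```bash
python3 - <<'E'
from h import *
import pickle
s=pickle.load(open("pics/w2.pkl","rb")); p=cv2.imread("pics/w2.png"); d=np.load("pics/w2.npy")
m,C=c2w("wrist",s)
hsv=cv2.cvtColor(p,cv2.COLOR_BGR2HSV)
H,S,V=[hsv[...,i].astype(int) for i in range(3)]
v,u=np.mgrid[:480,:640]
X=np.stack([(u-m["cx"])/m["fx"]*d,-(v-m["cy"])/m["fy"]*d,-d],-1)@C[:3,:3].T+C[:3,3]
for n,c in dict(s4=(262,128),s3=(370,117),s2=(377,227),s1=(273,236)).items():
    w=(abs(u-c[0])<30)&(abs(v-c[1])<30)&(np.hypot(u-321,v-177)>40)
    br=w&(H>8)&(H<30)&(S>100)&(V>50)
    n1,l,st,cen=cv2.connectedComponentsWithStats(br.astype(np.uint8)); k=1+np.argmax(st[1:,4]); br=l==k
    Z=X[br][:,2]
    P=px2plane("wrist",np.stack([u[br],v[br]],1),58,s)[:,:2]
    q=P.mean(0); e=np.linalg.eigh(np.cov((P-q).T))[1][:,1]
    rc=cv2.minAreaRect(P.astype(np.float32))
    ztop=np.percentile(Z,[10,50,90]).round(1)
    top=br&(X[...,2]>57); PT=X[top][:,:2]; 
    et=np.linalg.eigh(np.cov((PT-PT.mean(0)).T))[1][:,1] if len(PT)>5 else e
    print(n,br.sum(),q.round(1),"ang",np.degrees(np.arctan2(e[1],e[0]))%180,"topdepth",PT.mean(0).round(1),len(PT),np.degrees(np.arctan2(et[1],et[0]))%180,ztop,rc)
# ticks
rt=((H<8)|(H>172))&(S>120)&(V>60)&(v<280)&(u>200)&(u<440)&(np.hypot(u-321,v-177)>60)
n1,l,st,cen=cv2.connectedComponentsWithStats(rt.astype(np.uint8))
T=[]
for i in range(1,n1):
    if st[i,4]>8: 
        w=px2plane("wrist",[cen[i]],44,s)[0]; T.append(w[:2]); print("red",cen[i].round(1),st[i,4],w.round(1))
T=np.array(T)
bt=(V<60)&(v<280)&(u>225)&(u<420)&(np.hypot(u-321,v-177)>75)&(np.hypot(u-321,v-177)<105)
n1,l,st,cen=cv2.connectedComponentsWithStats(bt.astype(np.uint8))
for i in range(1,n1):
    if 8<st[i,4]<100: 
        w=px2plane("wrist",[cen[i]],44,s)[0]; print("blk",cen[i].round(1),st[i,4],w.round(1))
print(T.mean(0))
E
```

```text
s4 344 [528.8 -68.2] ang 109.88473240123872 topdepth [528.7 -68.1] 319 108.85293693988258 [57.4 59.1 60.3] ((528.8050537109375, -68.27924346923828), (6.633739471435547, 29.33799171447754), 19.74338150024414)
s3 364 [521.7  18. ] ang 17.990035499237763 topdepth [521.5  17.7] 332 22.427817795149622 [57.3 58.9 60.2] ((522.0679321289062, 18.062082290649414), (28.842697143554688, 7.309710502624512), 17.403717041015625)
s2 354 [608.2  24.9] ang 117.67325092897177 topdepth [608.2  25. ] 287 118.59185133544786 [55.4 58.7 60.1] ((608.0951538085938, 24.639785766601562), (8.860252380371094, 28.184879302978516), 27.1322078704834)
s1 303 [614.9 -61.9] ang 19.989416408932584 topdepth [614.5 -61.3] 269 173.44007724371505 [56.9 58.9 60. ] ((615.1098022460938, -61.742271423339844), (29.69615364074707, 7.697802543640137), 20.010143280029297)
red [390.7  92.7] 49 [503.8  34.2  44. ]
red [236.5 107.7] 48 [513.4 -87.1  44. ]
red [397.1 241.5] 33 [625.4  43.8  44. ]
red [257.7 253.3] 32 [634.7 -77.6  44. ]
blk [373.5  88.7] 11 [500.7  20.7  44. ]
blk [233.6 125.3] 11 [526.7 -90.4  44. ]
blk [402.  226.1] 21 [611.7  47.5  44. ]
blk [282.1 243.7] 16 [626.1 -55.9  44. ]
blk [272.8 256.9] 11 [638.1 -64.6  44. ]
[569.31873359 -21.68639455]
```

```bash
python3 -m crank '{"dp":[[-1.67,4.04,0],[-1.67,4.04,0],[-1.67,4.04,-0.5],[-1.67,4.04,-1],[-1.67,4.04,-1],[-1.67,4.04,-1],[-1.65,4.07,-1],[0,0,0],[0,0,0],[0,0,0]],"delta_rot":[[0,0,4.3],[0,0,4.3],[0,0,4.3],[0,0,4.3],[0,0,0],[0,0,0],[0,0,0],[0,0,0],[0,0,0],[0,0,0]],"claw":[0,0,0,0,0,0,0,0,0,0]}' 80
python3 - <<'E'
from h import *
s=sense(); print(s["eef_pos"],pose(s)[:3,:3].round(4))
p,d=capture("wrist"); cv2.imwrite("pics/w3.png",p[:,:,::-1])
m,C=c2w("wrist",s)
v,u=np.mgrid[:480,:640]
X=np.stack([(u-m["cx"])/m["fx"]*d,-(v-m["cy"])/m["fy"]*d,-d],-1)@C[:3,:3].T+C[:3,3]
b,g,r=[p[...,2-i].astype(int) for i in range(3)]
red=(r>2*g)&(r>2*b)&(r>40)&(v<330)&(u>230)&(u<420)&(d>0)
P=X[red]; zt=np.percentile(P[:,2],90);T=P[P[:,2]>zt-4]
print(zt,len(T),cv2.minAreaRect(T[:,:2].astype(np.float32)))
E
```

```text
time_s: 4.5
eef_pos: [478.2, 262.3, 206.7]
ee_rot: [0.0, -0.143, 0.99, -0.0]
force: [-0.5, 0.3, 0.3]
grip_width: 0.995
[478.22067199 262.27307131 206.66591538] [[-9.593e-01 -2.824e-01  8.000e-04]
 [-2.824e-01  9.593e-01 -0.000e+00]
 [-7.000e-04 -2.000e-04 -1.000e+00]]
126.31890874109712 3517 ((477.9245300292969, 262.116455078125), (52.64077377319336, 23.101469039916992), 17.178537368774414)
```

View pics/w3.png

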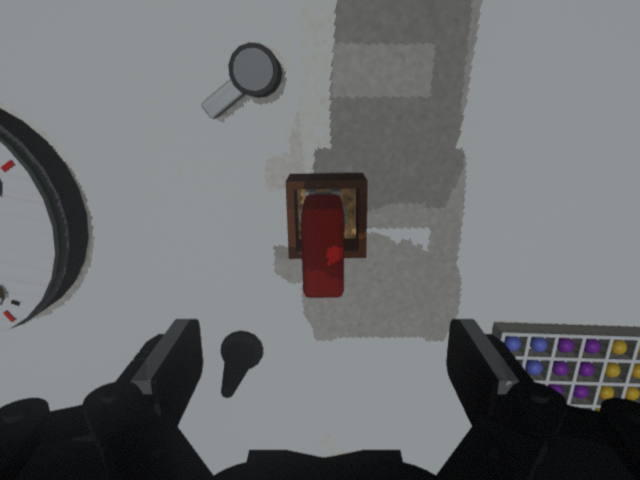

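```bash
python3 -m crank '{"dp":[[0,0,-3.5],[0,0,-3.5],[0,0,-3.3],[0,0,-2.0],[0,0,0],[0,0,0],[0,0,0],[0,0,0],[0,0,0],[0,0,0]],"delta_rot":[[0,0,0.6],[0,0,0],[0,0,0],[0,0,0],[0,0,0],[0,0,0],[0,0,0],[0,0,0],[0,0,0],[0,0,0]],"claw":[0,0,60,110,255,255,255,255,255,255]}' 80
```

```text
time_s: 5.55
eef_pos: [478.7, 262.7, 84.6]
ee_rot: [0.001, -0.148, 0.989, -0.0]
force: [-0.2, -1.2, 6.8]
grip_width: 0.27
```

```bash
python3 -m crank '{"dp":[[0,0,2],[0,0,3],[0,0,3],[0,0,2],[0.6,-3,1],[0.6,-4,0],[0.7,-4,0],[0,0,0],[0,0,0]],"delta_rot":[[0,0,0],[0,0,0],[0,0,0],[0,0,0],[0,0,0],[0,0,0],[0,0,0],[0,0,0],[0,0,0]],"claw":[255,255,255,255,255,255,255,255,255]}'
cat > meas.py <<'E'
from h import *
import sys,pickle
n=sys.argv[1]
s=sense();p,d=capture("wrist"); cv2.imwrite(f"pics/{n}.png",p[:,:,::-1])
pickle.dump((s,p,d),open(f"pics/{n}.pkl","wb"))
T=pose(s); yaw=np.degrees(np.arctan2(T[1,0],T[0,0]))
print("t",s["time_s"],"pos",s["eef_pos"].round(1),"toolx yaw",round(yaw%360,1),"F",s["force"].round(1),"tq",s["wrist_torque"].round(2),"w",round(s["grip_width"],3),"j6",round(s["joints"][5],2))
m=camera_model("wrist");C=m["T_tool_cam"]
v,u=np.mgrid[:480,:640]
X=np.stack([(u-m["cx"])/m["fx"]*d,-(v-m["cy"])/m["fy"]*d,-d],-1)@C[:3,:3].T+C[:3,3]
b,g,r=[p[...,2-i].astype(int) for i in range(3)]
red=(r>2*g)&(r>2*b)&(r>30)&(u>230)&(u<420)&(d>0)&(X[...,2]<60)
P=X[red]
if len(P)>50:
    print("handle in tool:",len(P),P.min(0).round(1),P.max(0).round(1),cv2.minAreaRect(P[:,:2].astype(np.float32)))
E
python3 meas.py w4
```

```text
time_s: 6.45
eef_pos: [496.8, 152.3, 193.4]
ee_rot: [-0.0, -0.147, 0.989, 0.0]
force: [-0.7, -0.3, -2.6]
grip_width: 0.271
t 6.45 pos [496.8 152.3 193.4] toolx yaw 196.9 F [-0.7 -0.3 -2.6] tq [ 0.04  0.   -0.03] w 0.271 j6 -1.79
handle in tool: 14549 [-22.9 -11.2 -75.9] [27.8 13.2  0.6] ((2.4574337005615234, 0.9337244033813477), (50.78020477294922, 24.254880905151367), 0.7137266397476196)
```

View pics/w4.png

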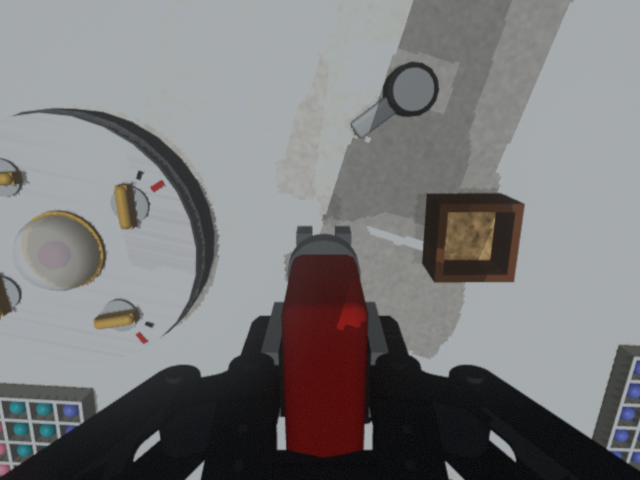

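```bash
python3 -m crank '{"dp":[[0.8,-4,0],[0.8,-4,0],[0.9,-4,-1],[0,-1.46,-1.8],[0,0,-2],[0,0,0],[0,0,0],[0,0,0]],"delta_rot":[[0,0,1.5],[0,0,0],[0,0,0],[0,0,0],[0,0,0],[0,0,0],[0,0,0],[0,0,0]],"claw":[255,255,255,255,255,255,255,255]}'
python3 meas.py w5
```

```text
time_s: 7.3
eef_pos: [522.4, 19.0, 146.4]
ee_rot: [0.001, -0.162, 0.987, -0.0]
force: [0.1, -0.5, -1.5]
grip_width: 0.27
t 7.3 pos [522.4  19.  146.4] toolx yaw 198.6 F [ 0.1 -0.5 -1.5] tq [-0.02 -0.01 -0.01] w 0.27 j6 -2.08
handle in tool: 15533 [-22.5 -11.4 -75.2] [27.9 13.1  1.6] ((2.619800567626953, 0.8872194290161133), (24.387027740478516, 50.26881790161133), 89.19587707519531)
```

View pics/w5.png

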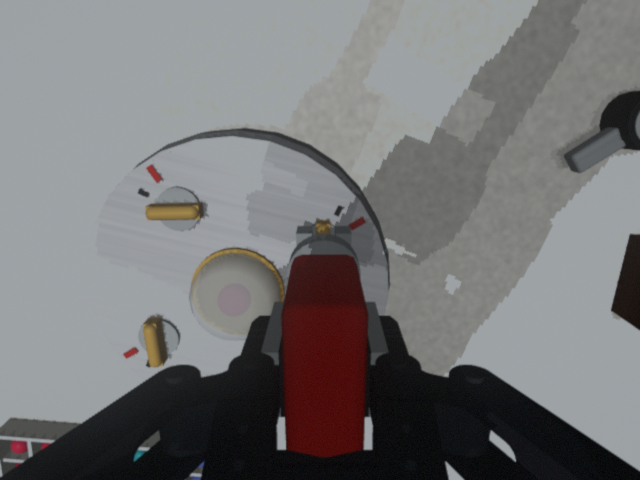

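```bash
cat > zoom.py <<'E'
import cv2,sys
p=cv2.imread(f"pics/{sys.argv[1]}.png")[190:290,250:400]; cv2.imwrite(f"pics/{sys.argv[1]}_z.png",cv2.resize(p,None,fx=5,fy=5,interpolation=cv2.INTER_CUBIC))
E
python3 zoom.py w5
```

```text
(no output)
```

View pics/w5_z.png

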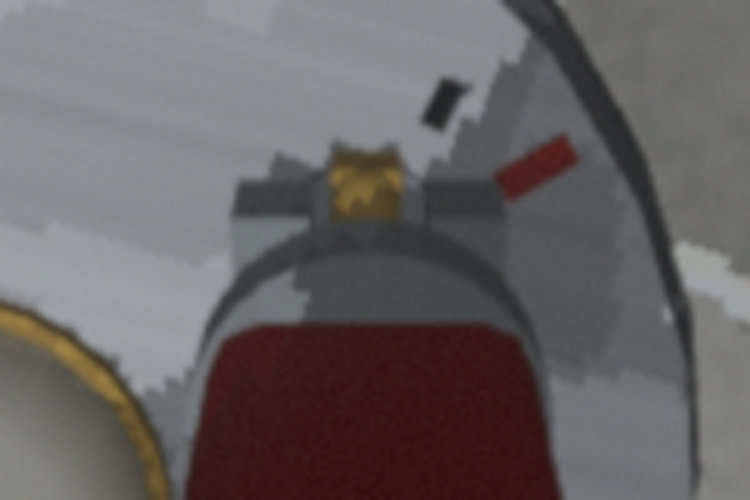

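```bash
python3 -m crank '{"dp":[[0,0,-0.8],[0,0,-0.7],[0,0,-0.6],[0,0,0],[0,0,0]],"delta_rot":[[0,0,0],[0,0,0],[0,0,0],[0,0,0],[0,0,0]],"claw":[255,255,255,255,255]}'; python3 meas.py w6
```

```text
time_s: 7.85
eef_pos: [521.7, 18.2, 123.9]
ee_rot: [-0.0, -0.161, 0.987, 0.0]
force: [0.4, -0.3, -2.3]
grip_width: 0.274
t 7.85 pos [521.7  18.2 123.9] toolx yaw 198.5 F [ 0.4 -0.3 -2.3] tq [0.06 0.01 0.04] w 0.274 j6 -2.08
handle in tool: 15520 [-23.  -11.5 -75.6] [27.8 13.   2. ] ((2.399932861328125, 0.8675365447998047), (24.438119888305664, 50.72303009033203), 89.23345947265625)
```

Seated with no contact force. Turn to about half.

```bash
python3 -m crank '{"dp":[[0,0,0],[0,0,0],[0,0,0],[0,0,0],[0,0,0],[0,0,0]],"delta_rot":[[0,0,-8],[0,0,-8],[0,0,-8],[0,0,-8],[0,0,0],[0,0,0]],"claw":[255,255,255,255,255,255]}'; python3 meas.py w7; python3 zoom.py w7
```

```text
time_s: 8.5
eef_pos: [521.8, 18.2, 124.2]
ee_rot: [-0.0, 0.116, 0.993, 0.0]
force: [0.2, 0.5, -1.7]
grip_width: 0.271
t 8.5 pos [521.8  18.2 124.2] toolx yaw 166.7 F [ 0.2  0.5 -1.7] tq [ 0.11 -0.04  0.02] w 0.271 j6 -1.53
handle in tool: 15363 [-22.6 -11.6 -75. ] [28.1 13.3  2. ] ((2.7806568145751953, 0.8534812927246094), (50.699790954589844, 24.85662841796875), 0.15825426578521729)
```

View pics/w7_z.png

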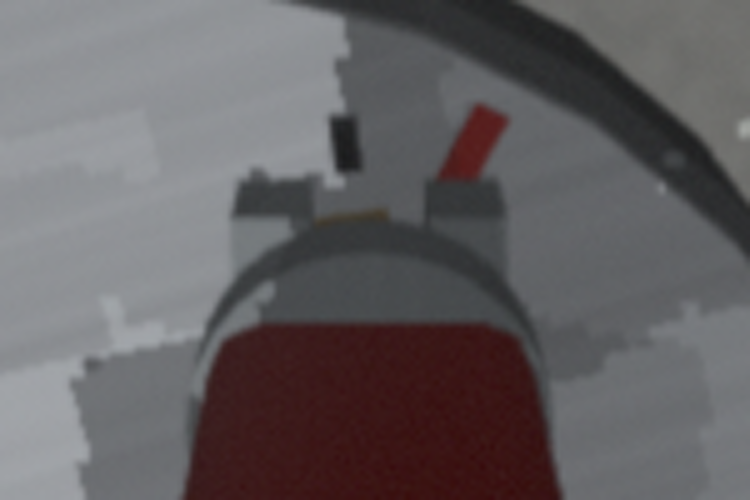

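```bash
python3 -m crank '{"dp":[[0,0,0],[0,0,1.5],[0,0,3],[3.14,-2.7,0],[3.14,-2.7,0],[3.14,-2.71,0],[0,0,0],[0,0,-1.2],[0,0,-1.1],[0,0,0]],"delta_rot":[[0,0,7],[0,0,0],[0,0,0],[0,0,8.5],[0,0,8.5],[0,0,8.5],[0,0,0.8],[0,0,0],[0,0,0],[0,0,0]],"claw":[255,255,255,255,255,255,255,255,255,255]}'; python3 meas.py w8; python3 zoom.py w8
```

```text
time_s: 9.55
eef_pos: [614.5, -61.9, 144.1]
ee_rot: [-0.002, -0.172, 0.985, 0.001]
force: [0.3, 0.6, -1.4]
grip_width: 0.274
t 9.55 pos [614.5 -61.9 144.1] toolx yaw 199.9 F [ 0.3  0.6 -1.4] tq [ 0.05 -0.01 -0.03] w 0.274 j6 -2.21
handle in tool: 15343 [-22.6 -11.3 -75.1] [27.7 13.   1.8] ((2.5743465423583984, 0.8303775787353516), (50.363033294677734, 24.217016220092773), 0.4493575692176819)
```

View pics/w8.png

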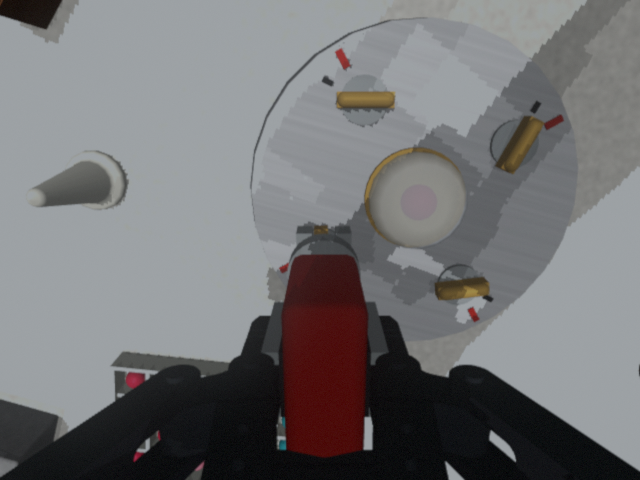

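View pics/w8_z.png

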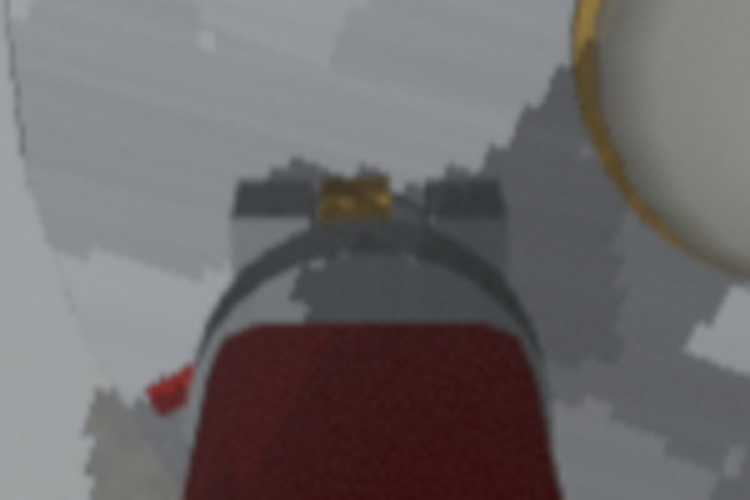

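```bash
python3 -m crank '{"dp":[[0,0,0],[0,0,-0.7],[0,0,-0.7],[0,0,-0.6],[0,0,0]],"delta_rot":[[0,0,0],[0,0,0],[0,0,0],[0,0,0],[0,0,0]],"claw":[255,255,255,255,255]}'
cat > bars.py <<'E'
from h import *
import pickle,sys
s,p,d=pickle.load(open(f"pics/{sys.argv[1]}.pkl","rb"))
dy=0.85
c0=np.array([568.9,-22.6]); th=np.radians([49.5,139.5,229.5,319.5])
hd=c0+62*np.stack([np.cos(th),np.sin(th)],1)
hsv=cv2.cvtColor(p,cv2.COLOR_RGB2HSV);H,S,V=[hsv[...,i].astype(int) for i in range(3)]
v,u=np.mgrid[:480,:640]
T=pose(s); yt=T[:3,1]
allw=px2plane("wrist",np.stack([u.ravel(),v.ravel()],1),58,s)-yt*dy
allw=allw.reshape(480,640,3)
br=(H>8)&(H<30)&(S>90)&(V>40)
for i in range(4):
    w=br&(np.hypot(allw[...,0]-hd[i,0],allw[...,1]-hd[i,1])<21)&(np.hypot(allw[...,0]-c0[0],allw[...,1]-c0[1])>38)
    n1,l,st,cen=cv2.connectedComponentsWithStats(w.astype(np.uint8))
    if n1<2: print(i+1,"none");continue
    w=l==1+np.argmax(st[1:,4]); P=allw[w][:,:2]
    if len(P)<100: print(i+1,"few",len(P));continue
    q=P.mean(0); e=np.linalg.eigh(np.cov((P-q).T))[1][:,1]; a=np.degrees(np.arctan2(e[1],e[0]))
    rc=cv2.minAreaRect(P.astype(np.float32))
    dq=(np.degrees(th[i])+68.75-a+90)%180-90
    if dq<-30: dq+=180
    print(i+1,len(P),"c",q.round(1),"pred",hd[i].round(1),"ang",round(a%180,1),"q",round(np.radians(dq),3),"rc",[np.round(x,1) for x in rc])
E
python3 bars.py w8; cp pics/w2.pkl pics/w2s.pkl; python3 - <<'E'
import pickle,cv2,numpy as np
s=pickle.load(open("pics/w2s.pkl","rb"));p=cv2.imread("pics/w2.png")[:,:,::-1].copy()
pickle.dump((s,p,None),open("pics/w2.pkl","wb"))
E
python3 bars.py w2
```

```text
time_s: 10.1
eef_pos: [615.5, -62.8, 125.0]
ee_rot: [-0.001, -0.172, 0.985, 0.0]
force: [-0.2, -1.0, -1.8]
grip_width: 0.267
1 914 c [608.  22.] pred [609.2  24.5] ang 115.1 q 0.056 rc [array([608.1,  21.9]), array([11.4, 30.8]), np.float64(26.6)]
2 1177 c [522.5  15.2] pred [521.8  17.7] ang 173.5 q 0.606 rc [array([522.6,  15.2]), array([11.1, 29.6]), np.float64(84.4)]
3 863 c [529.4 -70.1] pred [528.6 -69.7] ang 109.7 q 0.149 rc [array([529.6, -70. ]), array([ 7.3, 29. ]), np.float64(19.9)]
4 few 87
1 381 c [608.2  24. ] pred [609.2  24.5] ang 117.4 q 0.015 rc [array([608.2,  23.8]), array([ 9.2, 28.8]), np.float64(27.1)]
2 384 c [522.2  17.2] pred [521.8  17.7] ang 17.4 q 0.189 rc [array([522.4,  17.3]), array([28.9,  7.7]), np.float64(17.6)]
3 365 c [529.  -68.9] pred [528.6 -69.7] ang 109.8 q 0.147 rc [array([529.2, -68.9]), array([ 7.3, 29.6]), np.float64(20.0)]
4 309 c [615.2 -62.6] pred [616.  -62.9] ang 20.0 q 0.143 rc [array([615.4, -62.5]), array([29.7,  7.7]), np.float64(20.0)]
```

```bash
python3 -m crank '{"dp":[[0,0,0],[0,0,0],[0,0,0],[0,0,0],[0,0,0],[0,0,0],[0,0,0]],"delta_rot":[[0,0,-8.3],[0,0,-8.3],[0,0,-8.3],[0,0,-8.3],[0,0,0],[0,0,0],[0,0,7]],"claw":[255,255,255,255,255,255,255]}'; 
python3 -m crank '{"dp":[[0,0,1.5],[0,0,3],[-2.2,-0.17,0],[-2.2,-0.17,0],[-2.2,-0.17,0],[-2.14,-0.17,0],[0,0,0],[0,0,0],[0,0,-1.2],[0,0,-1.1]],"delta_rot":[[0,0,0],[0,0,-8],[0,0,-8],[0,0,-8],[0,0,-8],[0,0,-8],[0,0,-8],[0,0,-8],[0,0,-7.9],[0,0,0]],"claw":[255,255,255,255,255,255,255,255,255,255]}'; python3 -m crank '{"dp":[[0,0,0],[0,0,0]],"delta_rot":[[0,0,0],[0,0,0]],"claw":[255,255]}';python3 meas.py w9; python3 zoom.py w9; python3 bars.py w9
```

```text
time_s: 10.8
eef_pos: [616.1, -63.1, 126.4]
ee_rot: [0.0, 0.053, 0.999, -0.0]
force: [0.2, -0.2, -2.0]
grip_width: 0.27
time_s: 11.8
eef_pos: [528.8, -70.1, 148.3]
ee_rot: [0.001, 0.575, 0.818, -0.0]
force: [-0.7, -0.1, -2.2]
grip_width: 0.272
time_s: 12.0
eef_pos: [528.7, -69.8, 148.4]
ee_rot: [-0.0, 0.574, 0.819, -0.0]
force: [-0.5, 0.2, -2.3]
grip_width: 0.27
t 12.0 pos [528.7 -69.8 148.4] toolx yaw 109.9 F [-0.5  0.2 -2.3] tq [0.03 0.02 0.01] w 0.27 j6 -0.7
handle in tool: 15150 [-22.5 -12.1 -75.5] [28.6 12.1  2.4] ((3.067371368408203, 0.008263587951660156), (24.245935440063477, 51.06337356567383), 89.98152923583984)
1 868 c [607.3  25.2] pred [609.2  24.5] ang 117.5 q 0.014 rc [array([606.9,  24.7]), array([10. , 29.5]), np.float64(28.3)]
2 859 c [520.9  18. ] pred [521.8  17.7] ang 174.5 q 0.59 rc [array([520.9,  18. ]), array([ 7.9, 29. ]), np.float64(84.9)]
3 165 c [523.5 -56.4] pred [528.6 -69.7] ang 54.2 q 1.118 rc [array([523.7, -56.3]), array([7.4, 7.1]), np.float64(20.0)]
4 689 c [613.6 -61. ] pred [616.  -62.9] ang 173.8 q 0.602 rc [array([613.3, -60.9]), array([ 8.9, 32.7]), np.float64(84.8)]
```

View pics/w9.png

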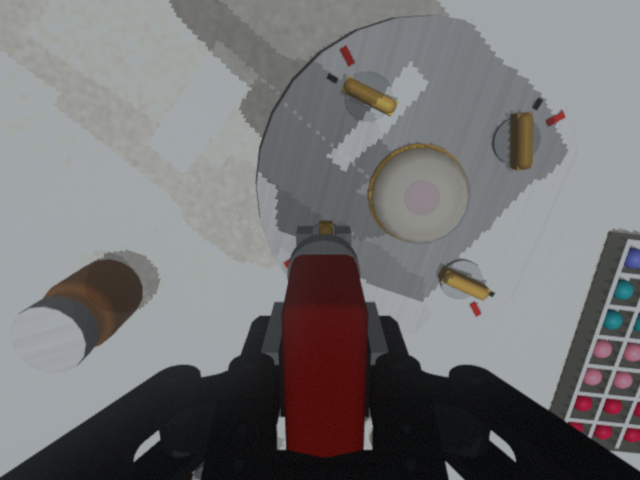

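View pics/w9_z.png

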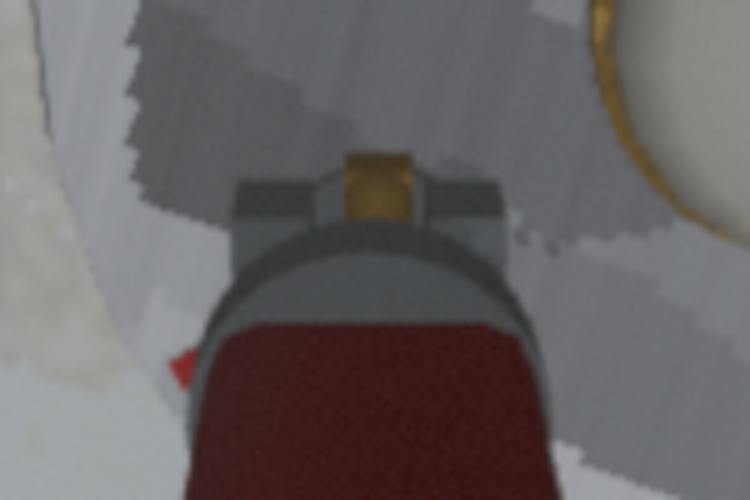

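```bash
python3 -m crank '{"dp":[[0.11,0.04,0],[0,0,-0.8],[0,0,-0.8],[0,0,-0.7],[0,0,0]],"delta_rot":[[0,0,0],[0,0,0],[0,0,0],[0,0,0],[0,0,0]],"claw":[255,255,255,255,255]}'
```

```text
time_s: 12.55
eef_pos: [529.5, -69.3, 124.4]
ee_rot: [-0.001, 0.575, 0.818, -0.0]
force: [-0.1, 0.6, -1.5]
grip_width: 0.272
```

```bash
python3 -m crank '{"dp":[[0,0,0],[0,0,0],[0,0,0],[0,0,0],[0,0,0],[0,0,0],[0,0,0]],"delta_rot":[[0,0,-8.35],[0,0,-8.35],[0,0,-8.35],[0,0,-8.35],[0,0,0],[0,0,0],[0,0,7]],"claw":[255,255,255,255,255,255,255]}'; 
python3 -m crank '{"dp":[[0,0,1.5],[0,0,3],[2.69,3.13,0],[2.69,3.13,0],[2.68,3.14,0],[0,0,0],[0,0,-1.2],[0,0,-1.1],[0,0,0],[0,0,0]],"delta_rot":[[0,0,0],[0,0,8.4],[0,0,8.5],[0,0,8.5],[0,0,8.5],[0,0,0],[0,0,0],[0,0,0],[0,0,0],[0,0,0]],"claw":[255,255,255,255,255,255,255,255,255,255]}';python3 meas.py w10; python3 zoom.py w10; python3 bars.py w10
```

```text
time_s: 13.25
eef_pos: [529.7, -69.3, 125.3]
ee_rot: [-0.0, 0.745, 0.667, -0.0]
force: [0.7, 0.2, -1.8]
grip_width: 0.275
time_s: 14.25
eef_pos: [610.0, 23.9, 147.1]
ee_rot: [-0.0, 0.521, 0.853, -0.0]
force: [0.0, 0.4, -1.9]
grip_width: 0.268
t 14.25 pos [610.   23.9 147.1] toolx yaw 117.2 F [ 0.   0.4 -1.9] tq [-0.01 -0.03 -0.02] w 0.268 j6 -0.63
handle in tool: 15529 [-21.8 -12.2 -75.3] [28.7 12.3  2.1] ((3.4480361938476562, 0.1419658660888672), (24.33980369567871, 50.40904998779297), 88.99779510498047)
1 162 c [602.8  37. ] pred [609.2  24.5] ang 116.1 q 0.038 rc [array([602.9,  37. ]), array([6.8, 7. ]), np.float64(27.2)]
2 771 c [522.3  19. ] pred [521.8  17.7] ang 175.5 q 0.572 rc [array([522.4,  19.4]), array([ 8.9, 29.6]), np.float64(84.7)]
3 551 c [528.9 -67.2] pred [528.6 -69.7] ang 83.9 q 0.599 rc [array([529. , -67.6]), array([31.1,  7.9]), np.float64(84.1)]
4 none
```

View pics/w10_z.png

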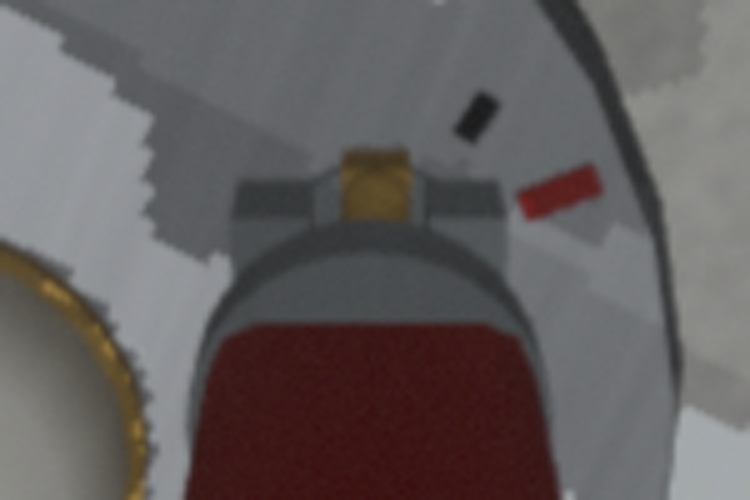

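```bash
python3 -m crank '{"dp":[[0.07,0.04,0],[0,0,-0.8],[0,0,-0.8],[0,0,-0.7],[0,0,0]],"delta_rot":[[0,0,0],[0,0,0],[0,0,0],[0,0,0],[0,0,0]],"claw":[255,255,255,255,255]}'; python3 -m crank '{"dp":[[0,0,0],[0,0,0],[0,0,0],[0,0,0],[0,0,0],[0,0,0],[0,0,0],[0,0,0]],"delta_rot":[[0,0,-8.14],[0,0,-8.14],[0,0,-8.14],[0,0,-8.14],[0,0,-8.14],[0,0,0],[0,0,0],[0,0,7]],"claw":[255,255,255,255,255,255,255,255]}'
```

```text
time_s: 14.8
eef_pos: [611.1, 25.0, 124.0]
ee_rot: [0.0, 0.521, 0.854, -0.0]
force: [-0.2, 0.4, -1.4]
grip_width: 0.271
time_s: 15.6
eef_pos: [611.1, 25.2, 124.0]
ee_rot: [-0.0, 0.744, 0.668, 0.0]
force: [-0.0, -0.0, -1.5]
grip_width: 0.275
```

```bash
python3 -m crank '{"dp":[[0,0,1.5],[0,0,3],[-2.2,-0.18,0],[-2.2,-0.18,0],[-2.2,-0.18,0],[-2.29,-0.17,0],[0,0,0],[0,0,0],[0,0,0],[0,0,0]],"delta_rot":[[0,0,0],[0,0,8.5],[0,0,8.5],[0,0,8.5],[0,0,8.5],[0,0,8.5],[0,0,8.5],[0,0,8.5],[0,0,8.5],[0,0,8.5]],"claw":[255,255,255,255,255,255,255,255,255,255]}'; python3 -m crank '{"dp":[[0,0,-1.2],[0,0,-1.1],[0,0,0],[0,0,0]],"delta_rot":[[0,0,8.5],[0,0,5],[0,0,0],[0,0,0]],"claw":[255,255,255,255]}';python3 meas.py w11; python3 zoom.py w11; python3 bars.py w11
```

```text
time_s: 16.6
eef_pos: [522.2, 18.1, 169.3]
ee_rot: [0.0, 0.169, 0.986, 0.0]
force: [-1.0, -0.2, -1.0]
grip_width: 0.27
time_s: 17.0
eef_pos: [522.3, 18.0, 146.6]
ee_rot: [0.0, 0.057, 0.998, 0.0]
force: [-0.3, -0.1, -1.9]
grip_width: 0.272
t 17.0 pos [522.3  18.  146.6] toolx yaw 173.5 F [-0.3 -0.1 -1.9] tq [-0.03  0.04  0.  ] w 0.272 j6 -1.65
handle in tool: 15346 [-22.2 -11.6 -75.5] [28.3 12.9  1.5] ((3.0276927947998047, 0.6926136016845703), (24.492454528808594, 50.38876724243164), 89.69638061523438)
1 none
2 148 c [508.2  19. ] pred [521.8  17.7] ang 79.5 q 2.247 rc [array([508.2,  18.9]), array([6.8, 6.5]), np.float64(83.5)]
3 670 c [527.7 -68.6] pred [528.6 -69.7] ang 84.4 q 0.59 rc [array([527. , -68.4]), array([29.9,  9.4]), np.float64(83.5)]
4 few 3
```

View pics/w11_z.png

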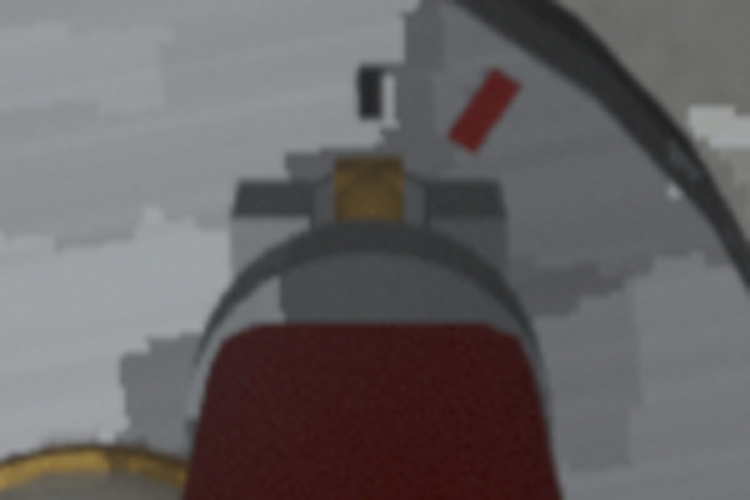

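View pics/w11.png

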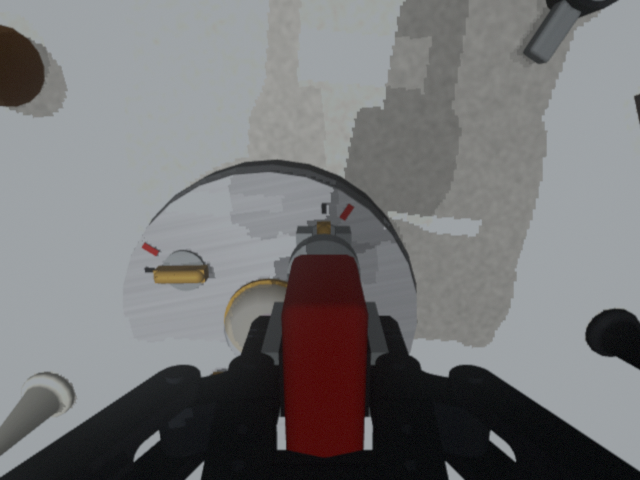

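```bash
python3 - <<'E'
from h import *
p,d=capture("top"); c=p[150:300,270:430,::-1]; cv2.imwrite("pics/t1.png",cv2.resize(c,None,fx=4.5,fy=4,interpolation=cv2.INTER_CUBIC))
p,d=capture("scene"); c=p[230:350,240:380,::-1]; cv2.imwrite("pics/s1.png",cv2.resize(c,None,fx=5,fy=5,interpolation=cv2.INTER_CUBIC))
E
```

```text
(no output)
```

View pics/s1.png

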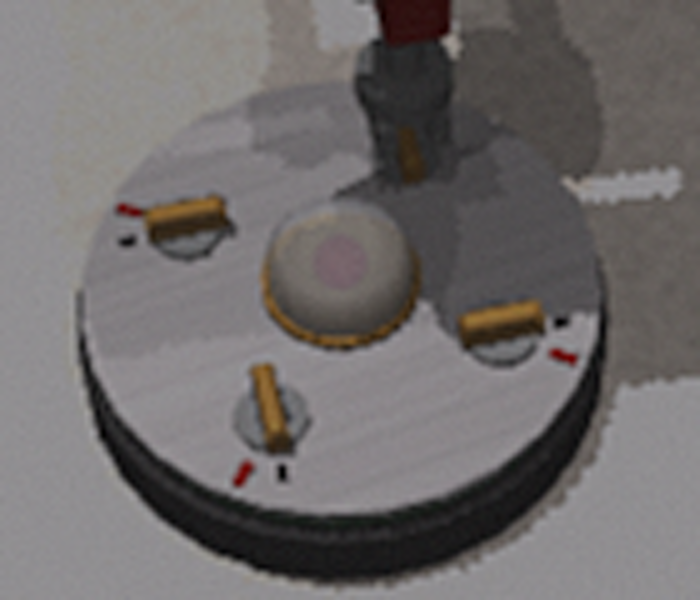

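```bash
python3 -m crank '{"dp":[[0,0,-0.8],[0,0,-0.8],[0,0,-0.65],[0,0,0],[0,0,0],[0,0,0],[0,0,0],[0,0,0],[0,0,0],[0,0,0]],"delta_rot":[[0,0,0],[0,0,0],[0,0,0],[0,0,0],[0,0,-8.2],[0,0,-8.2],[0,0,-8.2],[0,0,-8.2],[0,0,-8.2],[0,0,0]],"claw":[255,255,255,255,255,255,255,255,255,255]}'; python3 meas.py w12;python3 -m crank '{"dp":[[0,0,0],[0,0,0],[0,0,0],[0,0,0]],"delta_rot":[[0,0,-2],[0,0,-2],[0,0,0],[0,0,0]],"claw":[255,255,255,255]}'; python3 meas.py w13; python3 zoom.py w13
```

```text
time_s: 18.15
eef_pos: [522.4, 18.1, 123.6]
ee_rot: [0.0, 0.403, 0.915, 0.0]
force: [0.6, 1.5, -0.3]
grip_width: 0.268
t 18.15 pos [522.4  18.1 123.6] toolx yaw 132.4 F [ 0.6  1.5 -0.3] tq [ 0.28 -0.24  0.03] w 0.268 j6 -0.93
handle in tool: 15501 [-21.6 -11.8 -75.8] [28.6 13.   3.4] ((3.483144760131836, 0.6515340805053711), (24.82929039001465, 50.17631530761719), 89.47227478027344)
time_s: 18.6
eef_pos: [522.3, 18.2, 123.7]
ee_rot: [0.0, 0.433, 0.901, 0.0]
force: [2.2, 2.4, -2.4]
grip_width: 0.272
t 18.6 pos [522.3  18.2 123.7] toolx yaw 128.7 F [ 2.2  2.4 -2.4] tq [ 0.72 -0.64  0.32] w 0.272 j6 -0.87
handle in tool: 15545 [-22.1 -11.8 -75.2] [28.5 12.9  2.3] ((3.1679725646972656, 0.5592079162597656), (24.74894905090332, 50.6044921875), 89.8485336303711)
```

View pics/w13_z.png

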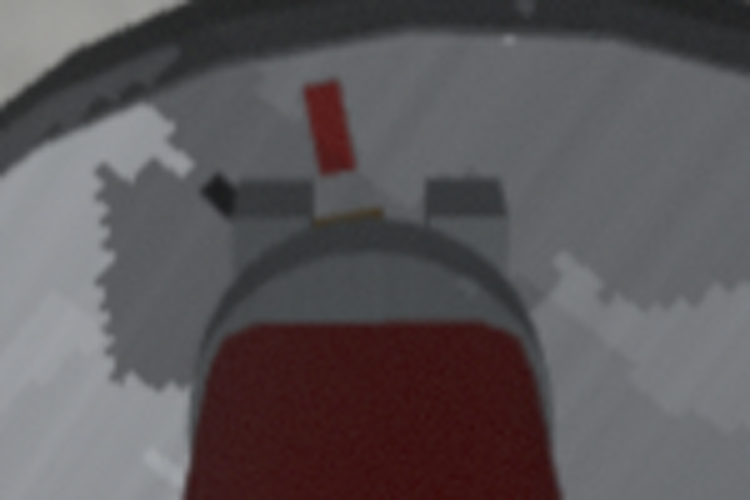

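```bash
python3 -m crank '{"dp":[[0,0,0],[0,0,0],[0,0,1.5],[0,0,3],[3.13,-2.7,0],[3.13,-2.7,0],[3.12,-2.71,0],[0,0,0],[0,0,-1.2],[0,0,-1.1]],"delta_rot":[[0,0,6],[0,0,4.8],[0,0,0],[0,0,0],[0,0,8.5],[0,0,8.5],[0,0,8.5],[0,0,8.5],[0,0,0],[0,0,0]],"claw":[255,255,255,255,255,255,255,255,255,255]}'; python3 -m crank '{"dp":[[0,0,0]],"delta_rot":[[0,0,0.4]],"claw":[255]}';python3 meas.py w14; python3 zoom.py w14; python3 bars.py w14
```

```text
time_s: 19.65
eef_pos: [615.1, -62.9, 144.3]
ee_rot: [-0.001, 0.06, 0.998, 0.0]
force: [0.3, 0.2, -3.3]
grip_width: 0.27
time_s: 19.75
eef_pos: [614.4, -62.4, 143.4]
ee_rot: [-0.002, 0.056, 0.998, 0.0]
force: [-0.4, 0.5, -3.5]
grip_width: 0.271
t 19.75 pos [614.4 -62.4 143.4] toolx yaw 173.6 F [-0.4  0.5 -3.5] tq [0.04 0.01 0.03] w 0.271 j6 -1.75
handle in tool: 14977 [-22.2 -11.3 -75.3] [28.1 13.1  1.4] ((2.9586639404296875, 0.8597288131713867), (50.21306610107422, 24.228378295898438), 0.5259363651275635)
1 888 c [607.7  22.7] pred [609.2  24.5] ang 83.6 q 0.605 rc [array([607.6,  22.8]), array([31.7,  9.2]), np.float64(83.6)]
2 1127 c [522.   16.3] pred [521.8  17.7] ang 139.2 q 1.205 rc [array([522.1,  16.2]), array([ 8.7, 31. ]), np.float64(49.3)]
3 854 c [528.9 -69.5] pred [528.6 -69.7] ang 84.3 q 0.592 rc [array([529. , -69.7]), array([29.1,  7.3]), np.float64(83.7)]
4 few 66
```

View pics/w14_z.png

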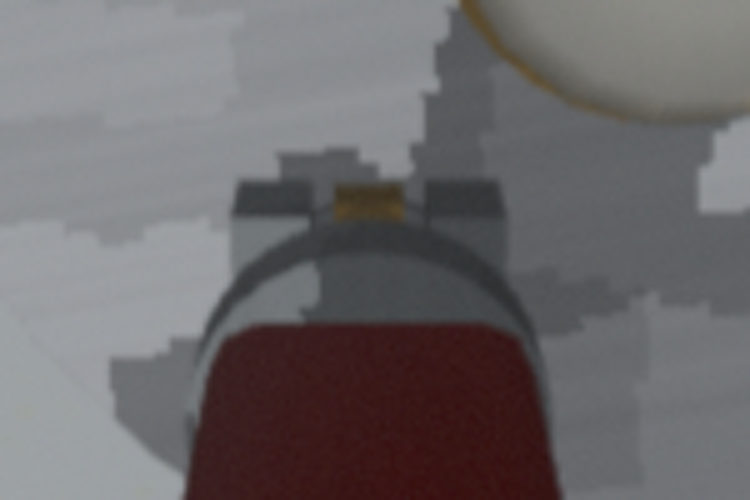

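View pics/w14.png

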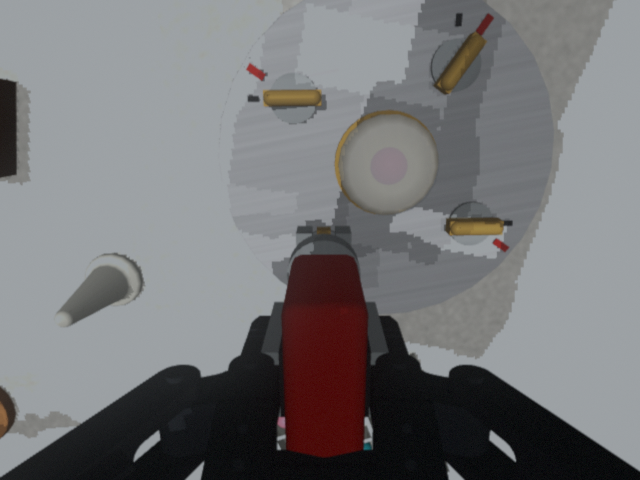

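```bash
python3 -m crank '{"dp":[[0,0,0],[0,0,-0.8],[0,0,-0.8],[0,0,-0.6],[0,0,0]],"delta_rot":[[0,0,0],[0,0,0],[0,0,0],[0,0,0],[0,0,0]],"claw":[255,255,255,255,255]}'; python3 -m crank '{"dp":[[0,0,0],[0,0,0],[0,0,0],[0,0,0],[0,0,0],[0,0,0],[0,0,0],[0,0,0],[0,0,0],[0,0,0]],"delta_rot":[[0,0,-8.2],[0,0,-8.2],[0,0,-8.2],[0,0,-8.2],[0,0,-8.2],[0,0,-2],[0,0,-2],[0,0,-0.5],[0,0,0],[0,0,0]],"claw":[255,255,255,255,255,255,255,255,255,255]}'; python3 meas.py w15
```

```text
time_s: 20.3
eef_pos: [616.1, -63.2, 123.8]
ee_rot: [0.0, 0.055, 0.998, -0.0]
force: [0.4, -0.2, -2.5]
grip_width: 0.272
time_s: 21.3
eef_pos: [616.3, -62.3, 123.7]
ee_rot: [0.0, 0.436, 0.9, 0.001]
force: [2.8, 4.7, -1.0]
grip_width: 0.272
t 21.3 pos [616.3 -62.3 123.7] toolx yaw 128.3 F [ 2.8  4.7 -1. ] tq [ 1.23 -0.65  0.48] w 0.272 j6 -0.96
handle in tool: 15401 [-21.9 -11.8 -75.3] [28.6 12.4  1.7] ((3.335947036743164, 0.37523555755615234), (24.145103454589844, 50.510494232177734), 89.5217056274414)
```

```bash
python3 -m crank '{"dp":[[0,0,0],[0,0,0],[0,0,1.5],[0,0,3],[-2.2,-0.16,0],[-2.2,-0.16,0],[-2.2,-0.16,0],[-2.04,-0.15,0],[0,0,0],[0,0,0]],"delta_rot":[[0,0,6],[0,0,5.2],[0,0,0],[0,0,-8],[0,0,-8],[0,0,-8],[0,0,-8],[0,0,-8],[0,0,-8],[0,0,-7.6]],"claw":[255,255,255,255,255,255,255,255,255,255]}'; python3 -m crank '{"dp":[[0,0,-1.2],[0,0,-1.1],[0,0,0],[0,0,0]],"delta_rot":[[0,0,0],[0,0,0],[0,0,0],[0,0,0]],"claw":[255,255,255,255]}';python3 meas.py w16; python3 zoom.py w16; python3 bars.py w16
```

```text
time_s: 22.35
eef_pos: [529.0, -69.8, 168.7]
ee_rot: [0.0, 0.746, 0.666, -0.0]
force: [0.7, -0.1, -2.4]
grip_width: 0.269
time_s: 22.75
eef_pos: [529.4, -69.4, 145.2]
ee_rot: [-0.0, 0.744, 0.669, -0.0]
force: [0.4, 1.3, -2.2]
grip_width: 0.271
t 22.75 pos [529.4 -69.4 145.2] toolx yaw 83.9 F [ 0.4  1.3 -2.2] tq [-0.01 -0.07  0.01] w 0.271 j6 -0.24
handle in tool: 15224 [-22.  -12.6 -75.5] [28.4 11.8  1.6] ((3.199625015258789, -0.3839426040649414), (24.339439392089844, 50.492225646972656), 89.94425964355469)
1 1049 c [607.6  25.4] pred [609.2  24.5] ang 83.7 q 0.603 rc [array([607.1,  25.3]), array([29.2,  9.4]), np.float64(84.4)]
2 857 c [521.4  18.6] pred [521.8  17.7] ang 139.5 q 1.199 rc [array([521.5,  18.4]), array([ 7.4, 29.3]), np.float64(49.5)]
3 141 c [529.5 -54.7] pred [528.6 -69.7] ang 174.1 q 2.167 rc [array([529.5, -54.7]), array([5.8, 6.8]), np.float64(84.0)]
4 680 c [614.2 -60.8] pred [616.  -62.9] ang 139.2 q 1.204 rc [array([613.9, -60.8]), array([ 7.5, 32.3]), np.float64(49.4)]
```

View pics/w16_z.png

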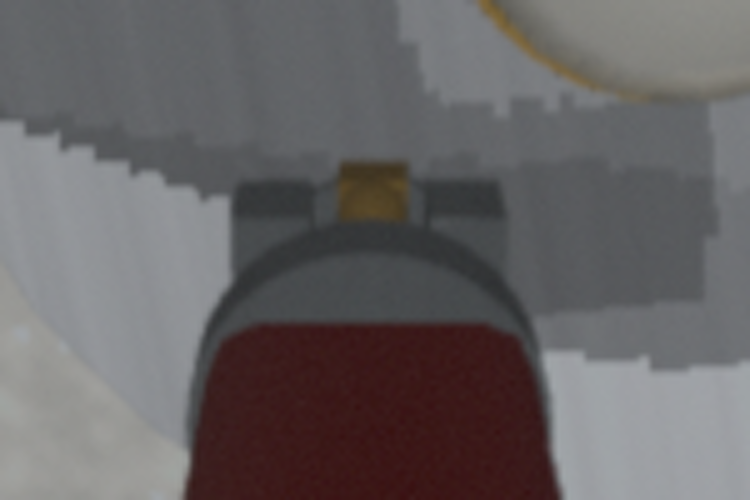

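View pics/w16.png

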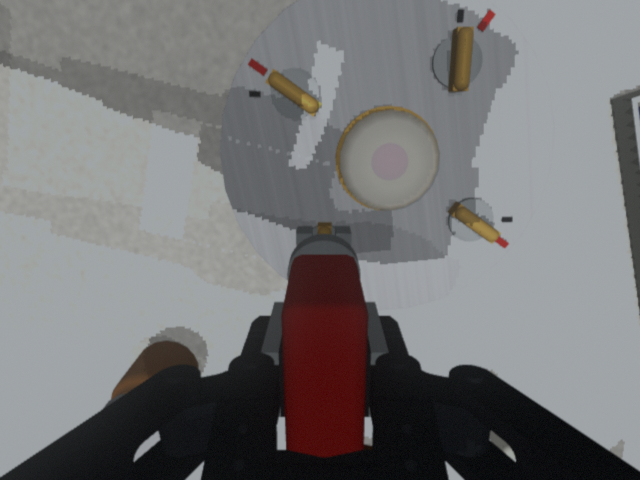

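```bash
python3 -m crank '{"dp":[[0.04,0,-0.7],[0,0,-0.8],[0,0,-0.6],[0,0,0]],"delta_rot":[[0,0,0],[0,0,0],[0,0,0],[0,0,0]],"claw":[255,255,255,255]}'; python3 -m crank '{"dp":[[0,0,0],[0,0,0],[0,0,0],[0,0,0],[0,0,0],[0,0,0],[0,0,0],[0,0,0],[0,0,0],[0,0,0]],"delta_rot":[[0,0,-8.2],[0,0,-8.2],[0,0,-8.2],[0,0,-8.2],[0,0,-8.2],[0,0,-2],[0,0,-2],[0,0,-0.5],[0,0,0],[0,0,0]],"claw":[255,255,255,255,255,255,255,255,255,255]}'; python3 meas.py w17
```

```text
time_s: 23.2
eef_pos: [529.8, -69.4, 124.2]
ee_rot: [-0.0, 0.744, 0.668, -0.0]
force: [-0.4, -0.5, -1.7]
grip_width: 0.27
time_s: 24.2
eef_pos: [530.0, -69.6, 124.5]
ee_rot: [0.0, 0.944, 0.329, -0.0]
force: [2.0, -2.7, -7.0]
grip_width: 0.27
t 24.2 pos [530.  -69.6 124.5] toolx yaw 38.4 F [ 2.  -2.7 -7. ] tq [-0.58 -0.37  0.39] w 0.27 j6 0.55
handle in tool: 15509 [-22.7 -12.9 -75.3] [28.  11.4  2.3] ((2.6992855072021484, -0.7409782409667969), (24.157569885253906, 50.706546783447266), 89.77558135986328)
```

```bash
python3 -m crank '{"dp":[[0,0,0],[0,0,0],[0,0,1.5],[0,0,3],[2.71,3.15,0],[2.71,3.15,0],[2.71,3.15,0],[0,0,0],[0,0,-1.2],[0,0,-1.1]],"delta_rot":[[0,0,6],[0,0,5.1],[0,0,0],[0,0,0],[0,0,8.5],[0,0,8.5],[0,0,8.5],[0,0,8.5],[0,0,0.3],[0,0,0]],"claw":[255,255,255,255,255,255,255,255,255,255]}'; python3 -m crank '{"dp":[[0,0,0],[0,0,0]],"delta_rot":[[0,0,0],[0,0,0]],"claw":[255,255]}';python3 meas.py w18; python3 zoom.py w18; python3 bars.py w18
```

```text
time_s: 25.25
eef_pos: [610.7, 24.9, 145.6]
ee_rot: [-0.001, 0.746, 0.666, -0.0]
force: [0.3, 0.2, -3.0]
grip_width: 0.275
time_s: 25.45
eef_pos: [610.9, 24.5, 146.5]
ee_rot: [-0.0, 0.746, 0.666, -0.0]
force: [-0.4, -0.5, -1.3]
grip_width: 0.275
t 25.45 pos [610.9  24.5 146.5] toolx yaw 83.6 F [-0.4 -0.5 -1.3] tq [-0.01 -0.03  0.  ] w 0.275 j6 -0.04
handle in tool: 15499 [-21.7 -12.7 -75.1] [28.4 11.8  2.3] ((3.391643524169922, -0.3729372024536133), (24.313804626464844, 50.21210861206055), 88.99010467529297)
1 158 c [610.1  39.3] pred [609.2  24.5] ang 5.4 q 1.97 rc [array([610.3,  39.3]), array([6.5, 7.4]), np.float64(83.6)]
2 660 c [522.3  19.5] pred [521.8  17.7] ang 140.0 q 1.19 rc [array([522.7,  19.7]), array([ 9.5, 29.1]), np.float64(49.7)]
3 none
4 none
```

View pics/w18_z.png

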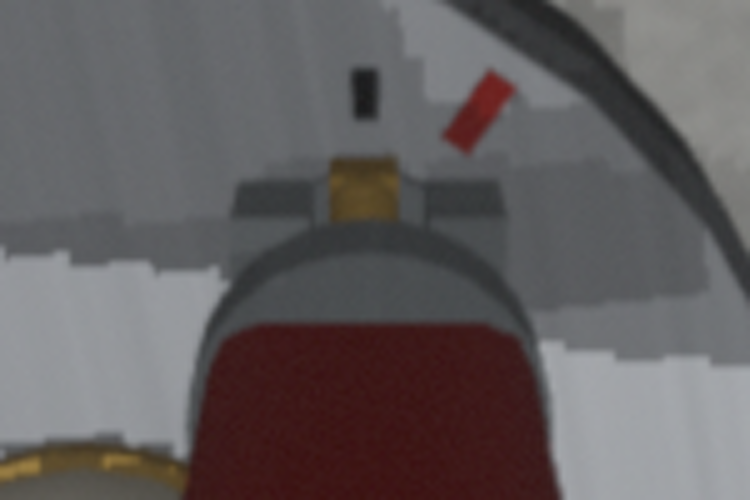

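Centred; the bar points at the black tick. Lower and turn home.

```bash
python3 -m crank '{"dp":[[-0.04,0,-0.7],[0,0,-0.8],[0,0,-0.7],[0,0,0]],"delta_rot":[[0,0,0],[0,0,0],[0,0,0],[0,0,0]],"claw":[255,255,255,255]}'; python3 -m crank '{"dp":[[0,0,0],[0,0,0],[0,0,0],[0,0,0],[0,0,0],[0,0,0],[0,0,0],[0,0,0],[0,0,0],[0,0,0]],"delta_rot":[[0,0,-8.2],[0,0,-8.2],[0,0,-8.2],[0,0,-8.2],[0,0,-8.2],[0,0,-2],[0,0,-2],[0,0,-0.5],[0,0,0],[0,0,0]],"claw":[255,255,255,255,255,255,255,255,255,255]}'; python3 meas.py w19
```

```text
time_s: 25.9
eef_pos: [610.7, 25.1, 124.2]
ee_rot: [-0.0, 0.745, 0.667, -0.0]
force: [0.8, -0.5, -1.7]
grip_width: 0.27
time_s: 26.9
eef_pos: [610.8, 24.8, 124.4]
ee_rot: [0.0, 0.945, 0.328, -0.0]
force: [0.8, -3.3, -6.7]
grip_width: 0.269
t 26.9 pos [610.8  24.8 124.4] toolx yaw 38.3 F [ 0.8 -3.3 -6.7] tq [-0.69 -0.26  0.46] w 0.269 j6 0.75
handle in tool: 15558 [-22.6 -12.9 -75.2] [28.1 11.4  2.5] ((2.7764339447021484, -0.7787580490112305), (24.244173049926758, 50.697288513183594), 89.71784210205078)
```

```bash
python3 -m crank '{"dp":[[0,0,0],[0,0,0],[0,0,1.5],[0,0,3],[0,0,3],[-2.2,3.98,0],[-2.2,3.98,0],[-2.2,3.98,0],[-2.2,3.98,0],[-2.2,3.98,0]],"delta_rot":[[0,0,6],[0,0,5.1],[0,0,0],[0,0,8.2],[0,0,8.2],[0,0,8.2],[0,0,8.2],[0,0,8.2],[0,0,8.2],[0,0,8.2]],"claw":[255,255,255,255,255,255,255,255,255,255]}'; python3 -m crank '{"dp":[[-2.2,3.98,0],[0,0,0],[0,0,0],[0,0,0],[0,0,0],[0,0,0],[0,0,0],[0,0,0],[0,0,0],[0,0,0]],"delta_rot":[[0,0,8.2],[0,0,8.2],[0,0,8.2],[0,0,8.2],[0,0,8.2],[0,0,8.2],[0,0,8.2],[0,0,8.2],[0,0,8.2],[0,0,8.2]],"claw":[255,255,255,255,255,255,255,255,255,255]}'; python3 -m crank '{"dp":[[0,0,0],[0,0,0],[0,0,0]],"delta_rot":[[0,0,8],[0,0,0],[0,0,0]],"claw":[255,255,255]}';python3 meas.py w20
```

```text
time_s: 27.95
eef_pos: [499.5, 225.9, 200.1]
ee_rot: [-0.0, 0.595, 0.804, 0.0]
force: [0.6, 0.2, -2.2]
grip_width: 0.274
time_s: 28.95
eef_pos: [478.6, 264.2, 200.0]
ee_rot: [-0.0, -0.079, 0.997, 0.001]
force: [0.2, 0.1, -1.4]
grip_width: 0.269
time_s: 29.25
eef_pos: [478.7, 264.1, 199.9]
ee_rot: [-0.0, -0.144, 0.99, 0.0]
force: [1.0, 0.1, -2.3]
grip_width: 0.271
t 29.25 pos [478.7 264.1 199.9] toolx yaw 196.5 F [ 1.   0.1 -2.3] tq [-0.01 -0.   -0.03] w 0.271 j6 -1.57
handle in tool: 15158 [-22.3 -11.3 -75.5] [27.8 12.9  2.2] ((2.707834243774414, 0.8160133361816406), (24.128324508666992, 50.094234466552734), 89.94200897216797)
```

View pics/w20.png

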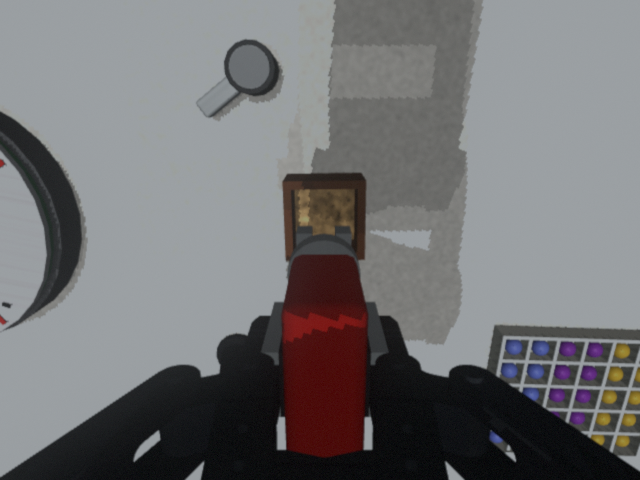

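```bash
python3 -m crank '{"dp":[[0,0,-3],[0,0,-3],[0,0,-3],[0,0,-1.6],[0,0,-0.6],[0,0,0],[0,0,0]],"delta_rot":[[0,0,0],[0,0,0],[0,0,0],[0,0,0],[0,0,0],[0,0,0],[0,0,0]],"claw":[255,255,255,255,255,255,255]}';python3 -m crank '{"dp":[[0,0,-0.1],[0,0,-0.1],[0,0,-0.1],[0,0,0]],"delta_rot":[[0,0,0],[0,0,0],[0,0,0],[0,0,0]],"claw":[255,255,255,255]}'
```

```text
time_s: 30.0
eef_pos: [479.4, 264.1, 88.8]
ee_rot: [0.001, -0.145, 0.989, 0.0]
force: [-0.2, 1.4, -1.6]
grip_width: 0.274
time_s: 30.4
eef_pos: [478.8, 263.9, 84.8]
ee_rot: [0.0, -0.145, 0.989, 0.0]
force: [0.4, -0.7, -2.1]
grip_width: 0.276
```

```bash
python3 -m crank '{"dp":[[0,0,-0.1],[0,0,0]],"delta_rot":[[0,0,0],[0,0,0]],"claw":[255,255]}'; python3 -m crank '{"dp":[[0,0,-0.1],[0,0,0]],"delta_rot":[[0,0,0],[0,0,0]],"claw":[255,255]}'
```

```text
time_s: 30.6
eef_pos: [479.0, 263.9, 84.7]
ee_rot: [0.0, -0.145, 0.989, -0.0]
force: [-2.9, -0.1, 5.9]
grip_width: 0.273
time_s: 30.8
eef_pos: [479.2, 264.0, 84.6]
ee_rot: [0.001, -0.146, 0.989, -0.0]
force: [-5.2, -2.1, 13.4]
grip_width: 0.268
```

```bash
python3 -m crank '{"dp":[[0,0,0.1],[0,0,0],[0,0,0],[0,0,0],[0,0,0],[0,0,0],[0,0,0]],"delta_rot":[[0,0,0],[0,0,0],[0,0,0],[0,0,0],[0,0,0],[0,0,0],[0,0,0]],"claw":[255,200,150,100,60,0,0]}' 20; python3 -m crank '{"dp":[[0,0,1],[0,0,2.5],[0,0,3.5],[0,0,4],[0,0,3],[0,0,0],[0,0,0]],"delta_rot":[[0,0,0],[0,0,0],[0,0,0],[0,0,0],[0,0,0],[0,0,0],[0,0,0]],"claw":[0,0,0,0,0,0,0]}'; python3 meas.py w21
```

```text
time_s: 31.5
eef_pos: [478.8, 263.9, 83.7]
ee_rot: [-0.0, -0.145, 0.989, -0.0]
force: [0.9, 1.1, 0.4]
grip_width: 0.996
time_s: 32.2
eef_pos: [478.8, 263.9, 224.3]
ee_rot: [0.0, -0.145, 0.989, 0.0]
force: [-0.6, -0.1, -0.9]
grip_width: 0.999
t 32.2 pos [478.8 263.9 224.3] toolx yaw 196.7 F [-0.6 -0.1 -0.9] tq [ 0.01  0.02 -0.03] w 0.999 j6 -1.57
```

View pics/w21.png

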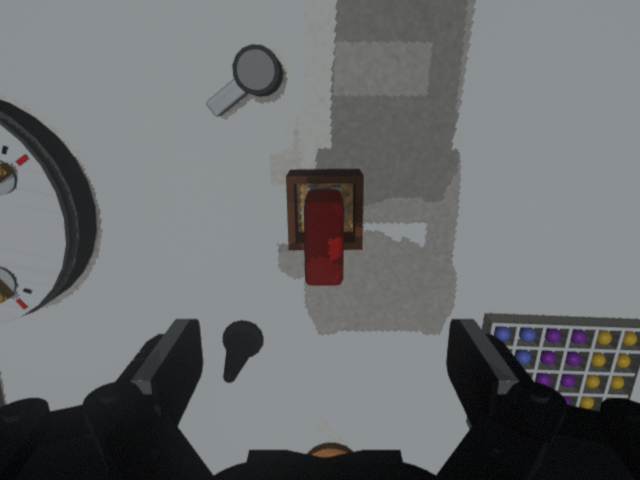

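```bash
python3 -m crank '{"dp":[[1.65,-4.05,1],[1.65,-4.05,1],[1.65,-4.05,0.7],[1.65,-4.05,0],[1.65,-4.05,0],[1.65,-4.05,0],[1.65,-4.05,0],[0,0,0],[0,0,0],[0,0,0]],"delta_rot":[[0,0,-4.2],[0,0,-4.2],[0,0,-4.2],[0,0,-4.2],[0,0,0],[0,0,0],[0,0,0],[0,0,0],[0,0,0],[0,0,0]],"claw":[0,0,0,0,0,0,0,0,0,0]}'; python3 meas.py w22; python3 bars.py w22; python3 - <<'E'
from h import *
p,d=capture("scene"); cv2.imwrite("pics/s2.png",p[:,:,::-1])
E
```

```text
time_s: 33.25
eef_pos: [593.9, -18.7, 250.2]
ee_rot: [-0.001, 0.0, 1.0, 0.0]
force: [0.6, 0.1, 0.4]
grip_width: 1.002
t 33.25 pos [593.9 -18.7 250.2] toolx yaw 180.0 F [0.6 0.1 0.4] tq [0.02 0.   0.02] w 1.002 j6 -1.8
1 338 c [608.   23.8] pred [609.2  24.5] ang 49.2 q 1.206 rc [array([608.4,  23.9]), array([30.8,  8.1]), np.float64(48.4)]
2 389 c [522.   17.1] pred [521.8  17.7] ang 139.4 q 1.201 rc [array([522.1,  17.1]), array([ 7.8, 29. ]), np.float64(48.7)]
3 387 c [528.7 -69.1] pred [528.6 -69.7] ang 49.6 q 1.198 rc [array([528.8, -68.9]), array([29.4,  7.5]), np.float64(49.8)]
4 317 c [615.  -62.4] pred [616.  -62.9] ang 139.4 q 1.202 rc [array([615.3, -62.6]), array([ 7.7, 30.7]), np.float64(48.6)]
```

View pics/w22.png

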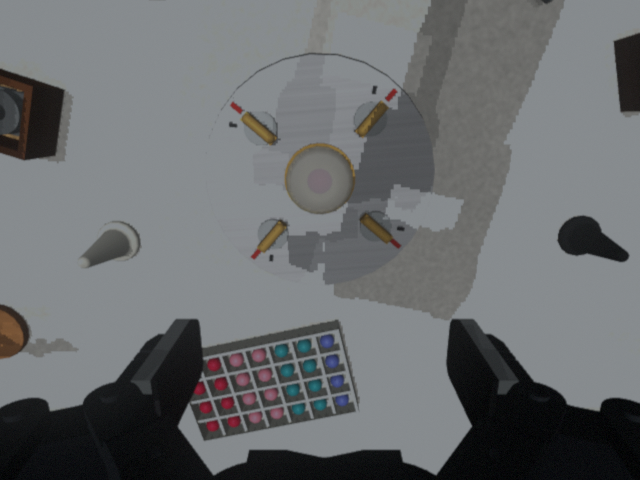

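View pics/s2.png

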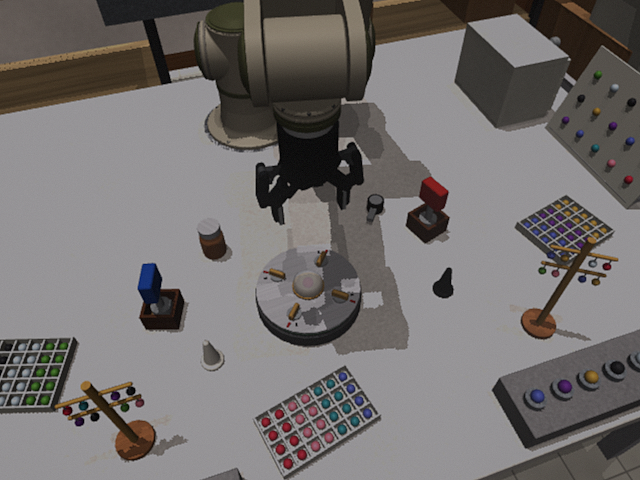

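```bash
python3 -c "
import cv2
c=cv2.imread('pics/s2.png')[230:350,240:380]; cv2.imwrite('pics/s2z.png',cv2.resize(c,None,fx=5,fy=5,interpolation=cv2.INTER_CUBIC))"
```

```text
(no output)
```

View pics/s2z.png

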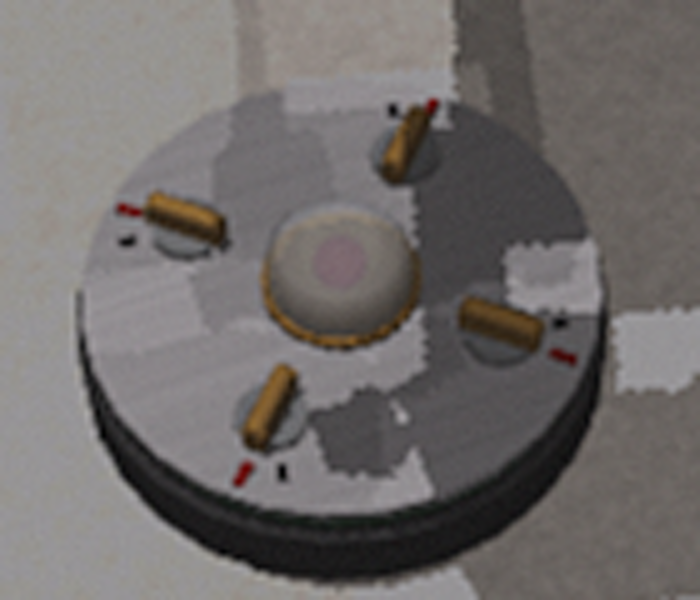

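All four bars are in line with their red ticks. Both keys are upright, and the loose things haven't moved. I'm handing in.

```bash
python3 -c "
from rig import *
print(sense()['time_s'],finish_job())"
```

```text
the job is handed in; nothing more can be done
33.35 None
```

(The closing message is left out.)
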